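# Load the autosampler's sample lift

### The job

Load the sample lift: set the aluminium carrier on the sprung lift plate, push it down until the latch catches and it stays down, and let go; then stack the blue vial rack, the orange vial rack and the white cover on it, in that order from the bottom, each centred and squared up on the one below. Keep the vial racks upright and set them down without dropping them. Leave the green rack, the amber bottle and the cardboard box where they are.

Things in the scene. Friction and masses are not known exactly. Their poses are not given: they have to be found in the camera images.
- loader: Sample lift, fixed: slate-grey housing 116 (x) x 84 (y) x 30 mm high, a dark sprung plate (72 x 46 mm, 8 thick, flat rubber top) on a column over its centre, a small red latch knob at its +x end. Origin: centre of the underside, at bench height; z up. Plate top 62 mm above it when up, 49.5 when latched. The stack lies with its length along this x, either way round.
- lift (a joint): How far the lift plate is pressed down (m): 0 up, hard stop at 0.016. Pushing it, with the carrier on, takes about 6 N at the top, 10 N just before the stop. Past 0.013 a spring bolt snaps over it: let go, it then stays down at about 0.0125 and cannot rise by itself; if not caught it springs back up. The weight of the whole stack does not press it down.
- carrier: Bare aluminium carrier block, 84 x 54 mm and 22 mm high, flat, with 15 dark round spots on top; mass about 0.16 kg. Lies on the bench at the start. Origin at the centre of its underside, x along the 84 mm length, z up.
- blue_rack: Blue vial rack, 84 x 54 mm, 40 mm high, with 15 fixed white-capped vials just below its rim; a solid unit with straight sides and a flat underside, about 0.13 kg, standing on the bench at the start. Origin: centre of its underside, x along the 84 mm length, z up.
- orange_rack: Orange vial rack, 84 x 54 mm, 40 mm high, with 15 fixed white-capped vials just below its rim; a solid unit with straight sides and a flat underside, about 0.13 kg, standing on the bench at the start. Origin: centre of its underside, x along the 84 mm length, z up.
- cover: White cover: a flat plate 84 x 54 mm, 10 mm thick, with a dark upright grip bar on the middle of its top, 44 mm long (along x), 14 mm wide (along y), from 10 to 36 mm above the underside; mass about 0.09 kg. Lies on the bench at the start. Origin at the centre of its underside, x along the 84 mm length, z up.
- green_rack: Green vial rack, 84 x 54 mm, 40 mm high, with 15 fixed white-capped vials just below its rim; a solid unit with straight sides and a flat underside, about 0.13 kg, standing on the bench at the start. Origin: centre of its underside, x along the 84 mm length, z up. Not part of this job.
- amber_bottle: Amber glass bottle with a black cap, 66 mm across and 130 mm high, standing at the side; not part of this job. Origin at the centre of its underside.
- vial_box: Cardboard box with a paper-coloured top band, 110 x 75 mm and 45 mm high, at the other side; not part of this job. Origin at the centre of its underside.

How it is judged:
On the way, in this order (a step that is already met when the one before it is completed fails the run):
1. the carrier sits squarely on the lift plate, the lift stays latched down and the hand has let go (horizontal distance between carrier and loader below 0.01 m and z of carrier in the frame of loader between 0.0455 and 0.0535 m and angle between the x axis of carrier and the x axis of loader, either way round below 0.17 rad and value of joint lift above 0.011 m and contact force between the fingers and carrier below 0.3 N), for 0.2 s.
2. the blue rack sits squarely on the carrier, released (horizontal distance between blue_rack and carrier below 0.01 m and z of blue_rack in the frame of carrier between 0.018 and 0.026 m and angle between the x axis of blue_rack and the x axis of carrier, either way round below 0.17 rad and value of joint lift above 0.011 m and contact force between the fingers and blue_rack below 0.3 N), for 0.2 s.
3. the orange rack sits squarely on the blue rack, released (horizontal distance between orange_rack and blue_rack below 0.01 m and z of orange_rack in the frame of blue_rack between 0.036 and 0.044 m and angle between the x axis of orange_rack and the x axis of blue_rack, either way round below 0.17 rad and value of joint lift above 0.011 m and contact force between the fingers and orange_rack below 0.3 N), for 0.2 s.
4. the white cover sits squarely on the orange rack, released (horizontal distance between cover and orange_rack below 0.01 m and z of cover in the frame of orange_rack between 0.036 and 0.044 m and angle between the x axis of cover and the x axis of orange_rack, either way round below 0.17 rad and value of joint lift above 0.011 m and contact force between the fingers and cover below 0.3 N), for 0.2 s.
At the end, for the whole second after the job is handed in: Lift latched (over 11 mm down). On it, from the bottom: carrier, blue rack, orange rack, cover, each within 10 mm of centre, 4 mm of resting height and 0.17 rad of square (either way round) to what is below, upright within 0.1 rad, released, at rest (all of step 4 and horizontal distance between carrier and loader below 0.01 m and z of carrier in the frame of loader between 0.0455 and 0.0535 m and angle between the x axis of carrier and the x axis of loader, either way round below 0.17 rad and contact force between the fingers and carrier below 0.3 N and linear speed of each of carrier, blue_rack, orange_rack, cover below 0.02 m/s and angle between each of carrier, blue_rack, orange_rack, cover's own z axis and vertical below 0.1 rad and horizontal distance between blue_rack and carrier below 0.01 m and z of blue_rack in the frame of carrier between 0.018 and 0.026 m and angle between the x axis of blue_rack and the x axis of carrier, either way round below 0.17 rad and contact force between the fingers and blue_rack below 0.3 N and horizontal distance between orange_rack and blue_rack below 0.01 m and z of orange_rack in the frame of blue_rack between 0.036 and 0.044 m and angle between the x axis of orange_rack and the x axis of blue_rack, either way round below 0.17 rad and contact force between the fingers and orange_rack below 0.3 N); the robot touches nothing.
It fails at once if the green rack, the amber bottle or the cardboard box is shifted by more than 20 mm (distance of any of green_rack, amber_bottle, vial_box from where it was at the start of the episode above 0.02 m).
It fails at once if the blue or the orange rack is tipped by more than 0.5 rad (angle between any of blue_rack, orange_rack's own z axis and vertical above 0.5 rad).
It fails at once if the blue or the orange rack is dropped (faster than 0.6 m/s, not held) ((contact force between the fingers and blue_rack below 0.3 N and linear speed of blue_rack above 0.6 m/s) or (contact force between the fingers and orange_rack below 0.3 N and linear speed of orange_rack above 0.6 m/s)).
It also fails if it takes over 120 s, if anything falls off the work surface, if the arm or the gripper's body presses on something with over 40 N, if the wrist force passes 120 N, or if a joint passes its speed limit or range.

### The arm

A 6-joint arm with a two-finger parallel gripper is mounted at the origin on the work surface. World frame = base frame: x ahead of the robot, y to its left, z up, the work surface at z = 0. Lengths are in m, angles in rad, forces in N, time in s.
With the tool pointing down it reaches from about 0.25 to 0.85 m from the base axis. Payload 12.5 kg.
Tool frame: the origin (TCP) lies at the very end of the fingers, on their centre line; the grasp point (between the pads) lies pinch_z behind it (pinch_z is the distance from the TCP to the grasp point, in m); z points along the fingers, y is the direction in which the jaws open and shut (so a half turn about z gives the same grasp; the last joint's range is limited). The gripper opens to 93 mm and grips with 3 to 60 N. Pads are 15 mm wide; open, the fingers measure 128 mm over their backs; the gripper's body (75 mm by 188 mm) begins 65 mm behind the grasp point.
Start: joints at [1.184, 0.351, 1.652, -0, 1.139, -0.085], TCP at [0.163, 0.525, 0.219] pointing down, gripper open.
Joint ranges: [-2.75, 2.75], [-0.79, 2.1], [0.01, 2.65], [-1.57, 4.71], [0.07, 3.14], [-2.87, 2.87]. Speed limits (rad/s): [2.22, 2.22, 2.79, 3.14, 3.14, 3.14].

### API

Orientations are given as a 3x3 rotation matrix whose columns are the frame's x, y, z axes.
In Python, from station import get_state, snapshot, sign_off, search_frame, spot_point, pinch_z gives the robot as it stands.
- The arm moves only by the shell command python3 -m pendant 'ROWS' [FORCE]. ROWS is text: rows parted by semicolons, each of 7 numbers parted by spaces: the shift along the tool's x, y, z in mm, then the turn, a rotation vector about the tool's x, y, z in degrees, then the finger opening in mm, from 0 to 93. A call has 1 to 8 rows; each row shifts and turns the pose as measured when the row begins, along the tool's axes as they then stand; what a row does not reach is not made up. A row lasts 1/8 s, in which the tool goes at most 62.5 mm and 10.7 degrees, less where a joint would pass 70% of its speed; a pose out of reach is approached as far as the arm can. A call with a gripper value outside its range is refused whole. The fingers move at their own pace and stop on an object; FORCE is the grip in N (left out, the last holds). Time passes only in rows, so rows that do not move let the fingers close. It gives the time, the measured TCP pose, the force and the opening at its end, in the units of the state.
- get_state(): the state, without advancing time (a new reading comes with each control period).
- snapshot(name): name is "scene" or "top" or "wrist"; returns a dict with "frame" (480x640x3 uint8, blue, green, red), "fx", "fy", "cx", "cy" (pixels), "extrinsics" (4x4, takes a point from camera to world coordinates). Camera axes: x right, y up, looking along -z (the intrinsics and any distortion apply to the point x, -y, -z); pixel columns grow to the right and rows downward; lengths in m; the calibration is good to about 2 mm. A picture is of the moment at which its call begins. There is no depth.
- sign_off(): hands the job in, once; it reports no verdict.
Trained networks look in a picture, given as the dict that the camera call returned (one of the last four; its "shot" number tells which), for a name from the list of things; names that differ only in an ending like _2 or _b are one class to them, and where a whole thing is asked for, a point or a joint stands for the part that bears it (a point fixed in the world has none). Each returns a list of dicts, best first, with "confidence" (0 to 1); they miss things now and then, are a little off and sometimes report something else, mostly with a low value. They report only what shows in the picture. A call takes as long as a camera call.
- search_frame(query, picture): "point" ([column, row] in pixels, amid what is visible of it).
- spot_point(query, picture): "point" ([column, row] in pixels: a listed point, or the origin of a listed thing).
The state is a dict: "time_s": time; "joints": joint angles; "qvel": joint speeds; "effort": joint torques, N m; "tool_pos": TCP position; "orientation": TCP orientation; "force": force on the tool from outside, world axes, zero at the start; "wrist_torque": the same for the moment, N m; "finger_gap": opening from 0.0 (shut) to 1.0 (fully open).
Only numpy, scipy, OpenCV 4.12 (cv2) and the standard library are available. Lean on these libraries where they do the work, as an engineer would, in place of code of your own. Each camera call takes 0.05 s, during which the arm holds its last target.

## Working session

There is one attempt and no reset: what is moved stays moved. The work goes in short steps, Python scripts to look and compute and a shell command to move; the robot and the scene stay as the last step left them, time stands still between calls to the robot, and variables do not carry over. Pictures are saved under pics/ and viewed, and the job is handed in when it is done.

```bash
ls; mkdir -p pics; python3 - <<'E'
from station import *
import station,cv2
s=get_state();print(s, pinch_z)
for n in("scene","top","wrist"):
    p=snapshot(n);cv2.imwrite(f"pics/{n}0.png",p["frame"]);print(n,p["fx"],p["fy"],p["cx"],p["cy"],p["extrinsics"],[k for k in p])
    for q in("loader","carrier","blue_rack","orange_rack","cover","green_rack","amber_bottle","vial_box"):
        print(q,[(d["point"],round(d["confidence"],2)) for d in spot_point(q,p)][:3])
E
```

```text
pics
{'time_s': 0.0, 'joints': array([ 1.18439824e+00,  3.51234445e-01,  1.65248368e+00, -1.37913671e-05,
        1.13907268e+00, -8.45915039e-02]), 'qvel': array([-0.00013889,  0.00026331, -0.00137134,  0.00144468,  0.00139841,
       -0.00130733]), 'effort': array([-1.10955465e-03, -4.97317171e+01, -2.85252982e+01,  6.98549696e-02,
        2.54792604e-02, -7.92909623e-05]), 'tool_pos': array([0.16332048, 0.52480674, 0.21807976]), 'orientation': array([[-9.54802748e-01,  2.97239835e-01, -4.39925727e-04],
       [ 2.97240147e-01,  9.54802101e-01, -1.11453366e-03],
       [ 8.87582059e-05, -1.19492339e-03, -9.99999282e-01]]), 'force': array([-0.04681993,  0.37136899,  0.76002486]), 'wrist_torque': array([ 0.02561913, -0.00341337,  0.01920373]), 'finger_gap': 1.0006875846541525} 0.0188
scene 476.4180176826474 476.4180176826474 327.8282762897627 243.69187369799587 [[-6.50759642e-01 -5.37181800e-01  5.36607494e-01  1.14722735e+00]
 [ 7.59283268e-01 -4.61238310e-01  4.59073132e-01  5.44624208e-01]
 [ 8.98202418e-04  7.06183358e-01  7.08028430e-01  9.07034193e-01]
 [ 0.00000000e+00  0.0000
[... 917 characters left out ...]
4.5], 0.17)]
orange_rack [([315.3, 260.8], 0.88)]
cover [([318.6, 193.2], 0.88), ([238.7, 199.7], 0.35)]
green_rack [([406.3, 258.5], 0.78)]
amber_bottle [([160.2, 304.7], 0.87), ([316.7, 262.7], 0.35)]
vial_box [([483.2, 235.2], 0.67)]
wrist 337.83202450277633 337.83202450277633 317.76792515725975 243.6780165917543 [[ 0.29714095 -0.92496939 -0.23693644  0.09892582]
 [ 0.95483184  0.28736617  0.07560985  0.54593158]
 [-0.00184928 -0.24870124  0.96857848  0.38433604]
 [ 0.          0.          0.          1.        ]] ['frame', 'fx', 'fy', 'cx', 'cy', 'extrinsics', 'shot']
loader []
carrier []
blue_rack []
orange_rack []
cover []
green_rack []
amber_bottle [([313.2, 357.5], 0.57)]
vial_box []
```

View pics/top0.png

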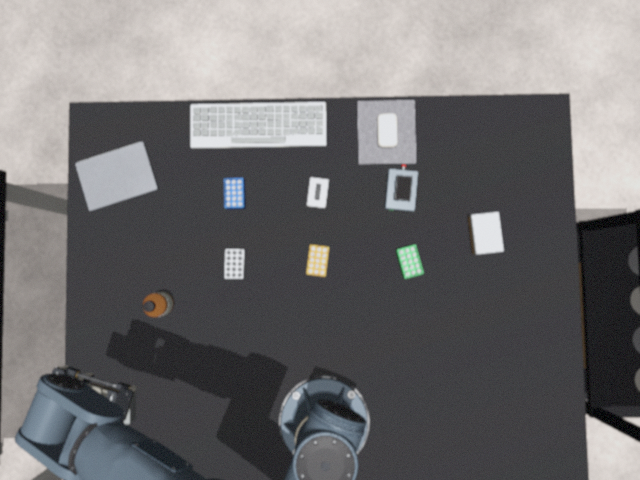

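View pics/scene0.png

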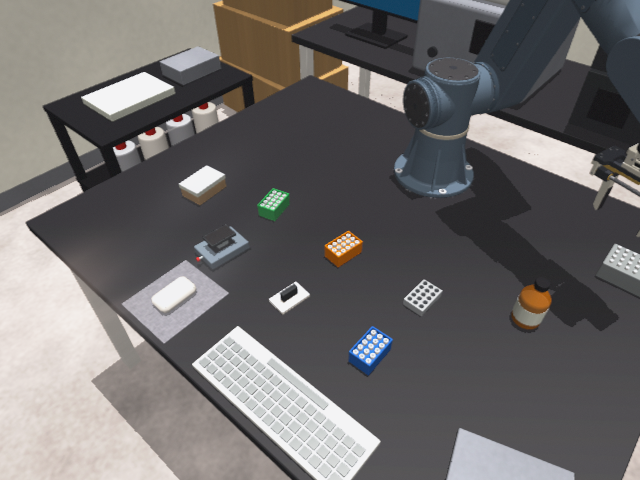

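```bash
cat > h.py <<'E'
import numpy as np,cv2
from station import *
def ray(p,uv):
    d=np.array([(uv[0]-p["cx"])/p["fx"],-(uv[1]-p["cy"])/p["fy"],-1.]);T=np.array(p["extrinsics"]);return T[:3,3],T[:3,:3]@d
def w(p,uv,z):
    o,d=ray(p,uv);return o+d*(z-o[2])/d[2]
def proj(p,X):
    T=np.array(p["extrinsics"]);c=T[:3,:3].T@(np.array(X)-T[:3,3]);return np.array([p["cx"]+p["fx"]*c[0]/-c[2],p["cy"]-p["fy"]*c[1]/-c[2]])
def tcp():
    s=get_state();R=np.array(s["orientation"]);return np.array(s["tool_pos"]),R,s
def plan(xyz,yaw):
    """shift in tool axes (mm) and rotvec (deg) to TCP xyz, pointing down, with tool y axis || to (object y) i.e. object's x yaw; mod pi"""
    from scipy.spatial.transform import Rotation as Ro
    t,R,s=tcp();best=None
    for k in range(-2,3):
        a=yaw+k*np.pi;x=np.array([np.cos(a),np.sin(a),0]);z=np.array([0,0,-1.]);G=np.c_[x,np.cross(z,x),z]
        r=Ro.from_matrix(R.T@G).as_rotvec(degrees=True)
        if best is None or np.linalg.norm(r)<np.linalg.norm(best):best=r
    print("shift mm",np.round(R.T@(np.array(xyz)-t)*1000,1),"turn",np.round(best,2),"tcp",np.round(t,4),"force",np.round(s["force"],1),"gap",round(s["finger_gap"]*93,1),"t",round(s["time_s"],2),"j6",round(s["joints"][5],2))
E
python3 - <<'E'
from h import *
p=snapshot("top")
H={"loader":(.062,.03),"carrier":(0,.022),"blue_rack":(0,.04),"orange_rack":(0,.04),"cover":(0,.01),"green_rack":(0,.04)}
for q,(z,_) in H.items():
    d=spot_point(q,p)
    if d: print(q,d[0]["confidence"],w(p,d[0]["point"],0)[:2].round(4))
    d=search_frame(q,p)
    if d: print("  sf",d[0]["confidence"],w(p,d[0]["point"],_)[:2].round(4))
f=p["frame"];cv2.imwrite("pics/topz.png",cv2.resize(f[150:290,210:510],None,fx=2.6,fy=2.6,interpolation=cv2.INTER_CUBIC))
E
```

```text
loader 0.97 [ 0.6614 -0.2388]
  sf 0.61 [ 0.6614 -0.2324]
carrier 0.94 [0.4542 0.2454]
  sf 0.69 [0.4568 0.2508]
blue_rack 0.71 [0.6466 0.2406]
  sf 0.81 [0.6492 0.2421]
orange_rack 0.8 [0.4547 0.0154]
  sf 0.63 [0.4599 0.0127]
cover 0.64 [0.6573 0.0023]
  sf 0.61 [0.6564 0.0032]
green_rack 0.67 [ 0.461  -0.2413]
  sf 0.91 [ 0.4573 -0.2458]
```

View pics/topz.png

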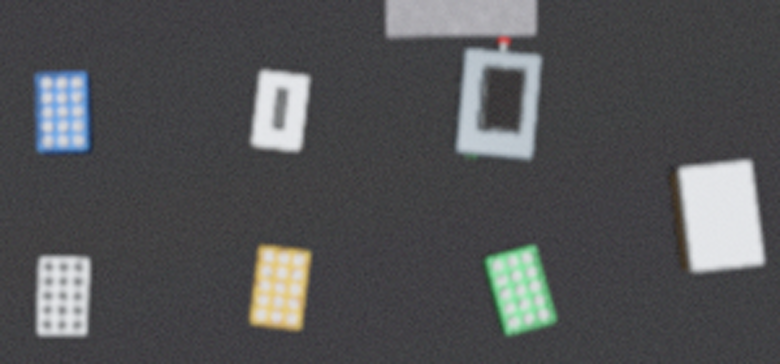

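```bash
python3 -c "
from h import *
plan([.452,.247,.2],0)"
```

```text
shift mm [-358.2 -179.8   18.6] turn [ -0.     0.   -17.29] tcp [0.1635 0.5251 0.2186] force [-0.  -0.1 -0. ] gap 92.9 t 2.0 j6 -0.08
```

```bash
python3 -m pendant '-51 -25.7 2 0 0 0 93;-51 -25.7 2 0 0 0 93;-51 -25.7 3 0 0 0 93;-51 -25.7 3 0 0 0 93;-51 -25.7 3 0 0 0 93;-51 -25.7 3 0 0 0 93;-51 -25.7 3 0 0 0 93;0 0 0 0 0 -9 93'; python3 -c "
from h import *
plan([.452,.247,.2],0)"
```

```text
time_s: 3.0
tool_pos: [0.4601, 0.2394, 0.1997]
orientation: [[-0.99, 0.139, 0.003], [0.139, 0.99, 0.003], [-0.002, 0.003, -1.0]]
force: [0.1, 0.2, -0.2]
finger_gap: 0.999
shift mm [ 9.1  6.4 -0.3] turn [ 0.16  0.15 -7.99] tcp [0.4601 0.2394 0.1997] force [ 0.1  0.2 -0.2] gap 92.9 t 3.0 j6 -1.04
```

```bash
python3 -m pendant '9 6 0 0 0 -8 93;0 0 0 0 0 0 93'; python3 - <<'E'
from h import *
p=snapshot("wrist");cv2.imwrite("pics/w1.png",p["frame"])
print(spot_point("carrier",p)[:1],w(p,spot_point("carrier",p)[0]["point"],0))
plan([.452,.247,.2],0)
E
```

```text
time_s: 3.25
tool_pos: [0.4526, 0.2457, 0.1996]
orientation: [[-1.0, -0.002, 0.003], [-0.002, 1.0, 0.002], [-0.003, 0.002, -1.0]]
force: [-0.1, 0.8, -0.6]
finger_gap: 0.999
[{'point': [322.1, 225.4], 'confidence': 0.66}] [0.45836401 0.25074625 0.        ]
shift mm [ 0.9  1.2 -0.3] turn [0.15 0.18 0.02] tcp [0.4529 0.2458 0.1997] force [0.1 0.1 0.1] gap 93.0 t 3.4 j6 -1.17
```

View pics/w1.png

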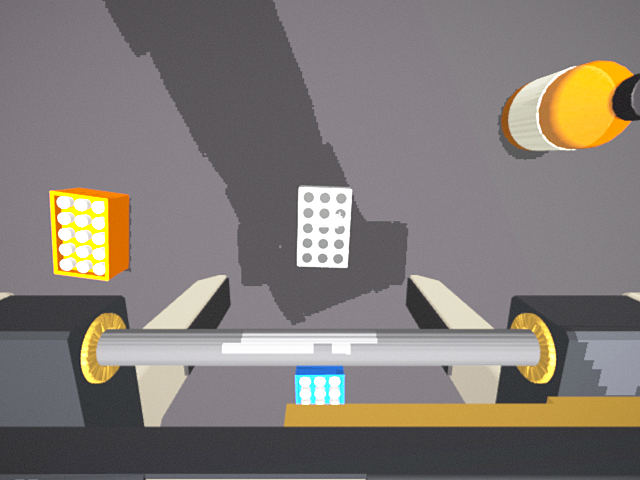

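```bash
cat >> h.py <<'E'
def rectfit(p,mask,uv,ztop,name=None,close=5):
    m=cv2.morphologyEx(mask.astype(np.uint8),cv2.MORPH_CLOSE,np.ones((close,close)))
    n,l,st,c=cv2.connectedComponentsWithStats(m)
    k=[i for i in range(1,n) if st[i,4]>200]
    i=min(k,key=lambda i:np.hypot(*(c[i]-uv)));cnt=cv2.findContours((l==i).astype(np.uint8),cv2.RETR_EXTERNAL,cv2.CHAIN_APPROX_NONE)[0]
    cnt=max(cnt,key=len).reshape(-1,2)
    P=np.array([w(p,u,ztop)[:2] for u in cnt])
    r=cv2.minAreaRect((P*1e4).astype(np.float32));b=cv2.boxPoints(r)/1e4
    e=[b[1]-b[0],b[2]-b[1]];L=max(e,key=np.linalg.norm);yaw=np.degrees(np.arctan2(L[1],L[0]));yaw=(yaw+90)%180-90
    print("centre",np.round(np.array(r[0])/1e4,4),"size mm",np.round([np.linalg.norm(x)*1e3 for x in e],1),"yaw",round(yaw,2))
    if name:
        f=p["frame"].copy()
        for a,q in zip(b,np.roll(b,-1,0)): cv2.line(f,tuple(np.int32(proj(p,[*a,ztop])+.5)),tuple(np.int32(proj(p,[*q,ztop])+.5)),(255,0,255),1)
        cv2.imwrite(name,f)
    return np.array(r[0])/1e4,np.radians(yaw)
E
python3 - <<'E'
from h import *
p=snapshot("wrist")
hsv=cv2.cvtColor(p["frame"],cv2.COLOR_BGR2HSV)
for t in (160,190):
    rectfit(p,hsv[:,:,2]>t,(324,227),.022,"pics/w1f.png")
E
```

```text
centre [0.4564 0.2518] size mm [85.7 54.6] yaw -1.97
centre [0.4566 0.2518] size mm [84.7 54.2] yaw -1.92
```

View pics/w1f.png

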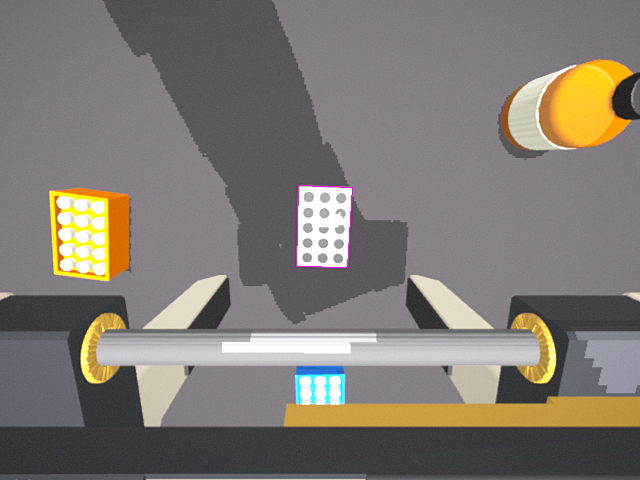

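```bash
python3 -c "
from h import *
plan([.4566,.2518,.005],np.radians(-1.95))"
```

```text
shift mm [ -3.2   5.6 194.7] turn [0.15 0.17 1.99] tcp [0.4528 0.2457 0.1996] force [-0.8  0.3 -0.3] gap 93.0 t 3.45 j6 -1.17
```

```bash
python3 -m pendant '-3.5 6 40 0.2 0.2 2 93;0 0 50 0 0 0 93;0 0 50 0 0 0 93;0 0 30 0 0 0 93;0 0 10 0 0 0 93'; python3 -c "
from h import *
plan([.4566,.2518,.004],np.radians(-1.95))"
```

```text
time_s: 4.08
tool_pos: [0.4589, 0.253, 0.0164]
orientation: [[-0.999, 0.043, 0.005], [0.043, 0.999, 0.001], [-0.005, 0.001, -1.0]]
force: [0.2, -0.2, 0.3]
finger_gap: 1.0
shift mm [ 2.3 -1.4 12.4] turn [ 0.08  0.26 -0.49] tcp [0.4589 0.253  0.0164] force [ 0.2 -0.2  0.3] gap 93.0 t 4.08 j6 -1.11
```

```bash
python3 -m pendant '2.3 -1.2 11 0 0.3 -0.5 93;0 0 1 0 0 0 93;0 0 0 0 0 0 50;0 0 0 0 0 0 50;0 0 0 0 0 0 50;0 0 0 0 0 0 50' 30; python3 -c "
from h import *
plan([.4566,.2518,.15],np.radians(-1.95))"
```

```text
time_s: 4.82
tool_pos: [0.4584, 0.2528, 0.007]
orientation: [[-0.999, 0.034, 0.004], [0.034, 0.999, 0.004], [-0.004, 0.004, -1.0]]
force: [-0.0, 0.5, 0.6]
finger_gap: 0.619
shift mm [   1.3   -0.6 -143. ] turn [ 0.21  0.21 -0.02] tcp [0.4584 0.2528 0.007 ] force [-0.   0.5  0.6] gap 57.6 t 4.83 j6 -1.12
```

```bash
python3 -m pendant '0 0 0 0 0 0 40;0 0 0 0 0 0 40;0 0 0 0 0 0 40' 30
```

```text
time_s: 5.2
tool_pos: [0.4584, 0.2528, 0.0071]
orientation: [[-0.999, 0.034, 0.004], [0.035, 0.999, 0.004], [-0.004, 0.004, -1.0]]
force: [0.6, -0.3, -0.8]
finger_gap: 0.578
```

```bash
python3 -m pendant '0 0 -20 0 0 0 40;0 0 -45 0 0 0 40;0 0 -60 0 0 0 40;0 0 -60 0 0 0 40;0 0 0 0 0 0 40'; python3 -c "
from h import *
plan([.73,-.237,.2],np.radians(-4.5))"
```

```text
time_s: 5.82
tool_pos: [0.4568, 0.2518, 0.1964]
orientation: [[-0.999, 0.035, 0.001], [0.035, 0.999, 0.002], [-0.001, 0.002, -1.0]]
force: [0.8, 0.8, -2.8]
finger_gap: 0.577
shift mm [-289.9 -479.    -4.5] turn [0.13 0.03 2.52] tcp [0.4568 0.2518 0.1964] force [ 0.8  0.8 -2.8] gap 53.7 t 5.83 j6 -1.12
```

```bash
python3 -m pendant '-29 -48 -1 0 0 0 40;-29 -48 -1 0 0 0 40;-29 -48 -1 0 0 0 40;-29 -48 -1 0 0 0 40;-29 -48 -1 0 0 0 40;-29 -48 -1 0 0 0 40;-29 -48 0 0 0 0 40;-29 -48 0 0 0 0 40';  python3 -c "
from h import *
plan([.73,-.237,.2],np.radians(-4.5))"
```

```text
time_s: 6.82
tool_pos: [0.6767, -0.1487, 0.1876]
orientation: [[-0.999, 0.029, -0.015], [0.028, 1.0, 0.004], [0.015, 0.004, -1.0]]
force: [0.1, 0.9, -2.4]
finger_gap: 0.579
shift mm [-55.6 -86.7 -13.6] turn [ 0.21 -0.88  2.86] tcp [ 0.6767 -0.1487  0.1876] force [ 0.1  0.9 -2.4] gap 53.9 t 6.83 j6 -1.83
```

```bash
python3 -m pendant '-28 -44 -7 0 0 1.5 40;-28 -43 -7 0 -0.5 1.5 40;0 0 0 0 0 0 40';  python3 - <<'E'
from h import *
plan([.73,-.237,.2],np.radians(-4.5))
p=snapshot("wrist");cv2.imwrite("pics/w2.png",p["frame"])
print(spot_point("loader",p)[:1])
E
```

```text
time_s: 7.2
tool_pos: [0.7291, -0.2442, 0.1917]
orientation: [[-0.996, 0.086, -0.015], [0.086, 0.996, 0.007], [0.015, 0.005, -1.0]]
force: [-0.4, 0.2, -2.1]
finger_gap: 0.576
shift mm [-0.1  7.3 -8.2] turn [ 0.32 -0.87 -0.44] tcp [ 0.7291 -0.2442  0.1917] force [-0.4  0.2 -2.1] gap 53.5 t 7.2 j6 -1.87
[{'point': [318.0, 159.0], 'confidence': 0.74}]
```

View pics/w2.png

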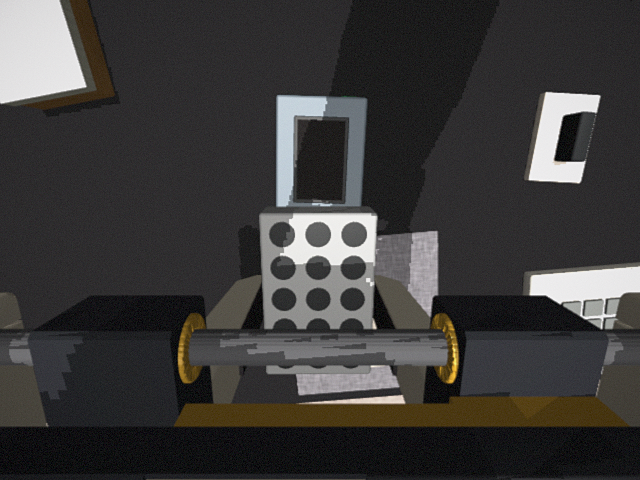

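```bash
python3 - <<'E'
from h import *
p=snapshot("wrist");f=p["frame"]
cv2.imwrite("pics/w2z.png",cv2.resize(f[85:385,230:410],None,fx=2,fy=2,interpolation=cv2.INTER_CUBIC)) 
cv2.imwrite("pics/w2y.png",cv2.resize(f[85:225,250:390],None,fx=4,fy=4,interpolation=cv2.INTER_CUBIC)) 
E
```

```text
(no output)
```

View pics/w2y.png

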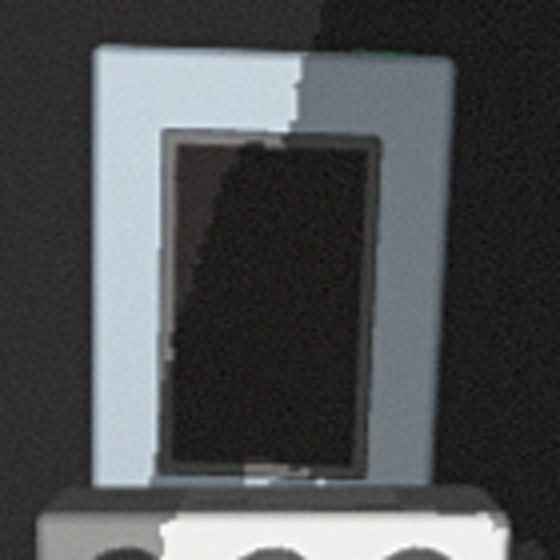

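```bash
python3 - <<'E'
from h import *
p=snapshot("wrist");f=p["frame"]
def go(C,z):
    P=np.array([w(p,np.array(c)/4+[250-.375,85-.375],z)[:2] for c in C]);tl,tr,bl,br=P
    print(P.mean(0).round(4),[round(np.linalg.norm(a)*1e3,1) for a in (tr-tl,br-bl,bl-tl,br-tr)],[round(np.degrees(np.arctan2(*(v[::-1]))),1) for v in (bl-tl,br-tr)],[round(np.degrees(np.arctan2(-v[0],v[1])),1) for v in (tr-tl,br-bl)])
go([(163,129),(382,135),(157,476),(366,478)],.062)
go([(177,143),(367,150),(173,465),(355,466)],.062)
# housing front edge
for c in[(96,45),(455,58)]: print(w(p,np.array(c)/4+[250,85],.03).round(4))
m=cv2.cvtColor(f,cv2.COLOR_BGR2HSV)
t,R,s=tcp();print(t)
print([w(p,c,t[2]+.015).round(4) for c in [(261.5,213),(375,213)]])
E
```

```text
[ 0.6631 -0.2352] [np.float64(45.6), np.float64(46.0), np.float64(72.1), np.float64(71.4)] [np.float64(-6.8), np.float64(-6.5)] [np.float64(-6.2), np.float64(-5.3)]
[ 0.6633 -0.235 ] [np.float64(39.6), np.float64(40.0), np.float64(67.0), np.float64(65.8)] [np.float64(-6.4), np.float64(-6.1)] [np.float64(-6.7), np.float64(-5.1)]
[ 0.6021 -0.2687  0.03  ]
[ 0.6114 -0.1876  0.03  ]
[ 0.72874586 -0.23985065  0.19375585]
[array([ 0.6836, -0.2617,  0.2088]), array([ 0.6878, -0.2108,  0.2088])]
```

View pics/w2z.png

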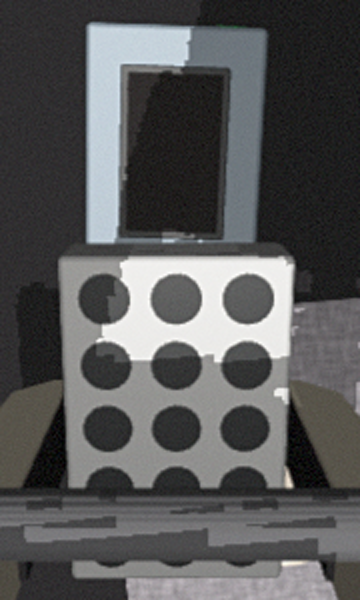

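```bash
python3 -c "
from h import *
plan([.6645,-.2352,.09],np.radians(-6.2))"
```

```text
shift mm [ 62.9  -1.2 104.7] turn [ 0.33 -0.85  1.51] tcp [ 0.7287 -0.2399  0.1938] force [ 0.2  0.1 -1.1] gap 53.5 t 7.4 j6 -1.87
```

```bash
python3 -m pendant '31.5 -0.6 0 0.2 -0.4 0.8 40;31.5 -0.6 0 0.2 -0.4 0.7 40;0 0 50 0 0 0 40;0 0 40 0 0 0 40;0 0 10 0 0 0 40;0 0 0 0 0 0 40'; python3 -c "
from h import *
plan([.6645,-.2352,.072],np.radians(-6.2))"
```

```text
time_s: 8.15
tool_pos: [0.6637, -0.2283, 0.0951]
orientation: [[-0.995, 0.1, 0.002], [0.1, 0.995, -0.002], [-0.003, -0.002, -1.0]]
force: [-0.1, -0.2, -1.5]
finger_gap: 0.578
shift mm [-1.4 -6.7 23.2] turn [-0.11  0.15  0.44] tcp [ 0.6637 -0.2283  0.0951] force [-0.1 -0.2 -1.5] gap 53.8 t 8.15 j6 -1.87
```

```bash
python3 -m pendant '-1 -6.7 8 0 0 0.5 40;0 0 0 0 0 0 40;0 0 0 0 0 0 40'; python3 -c "
from h import *
plan([.6645,-.2352,.072],np.radians(-6.2))"
```

```text
time_s: 8.52
tool_pos: [0.6657, -0.236, 0.0902]
orientation: [[-0.994, 0.109, 0.007], [0.109, 0.994, -0.004], [-0.007, -0.003, -1.0]]
force: [0.2, -0.8, -1.3]
finger_gap: 0.577
shift mm [ 1.4  0.7 18.2] turn [-0.19  0.42 -0.07] tcp [ 0.6657 -0.236   0.0902] force [ 0.2 -0.8 -1.3] gap 53.6 t 8.53 j6 -1.87
```

```bash
python3 -m pendant '1 0.7 10 -0.2 0.4 0 40;0 0 6 0 0 0 40;0 0 3 0 0 0 40;0 0 0 0 0 0 40'; python3 -c "
from h import *
plan([.6645,-.2352,.069],np.radians(-6.2))"
```

```text
time_s: 9.02
tool_pos: [0.6648, -0.2351, 0.0699]
orientation: [[-0.994, 0.109, -0.0], [0.109, 0.994, 0.0], [0.0, 0.0, -1.0]]
force: [0.5, 0.5, -1.0]
finger_gap: 0.579
shift mm [ 0.3 -0.1  0.9] turn [ 0.03 -0.01 -0.07] tcp [ 0.6648 -0.2351  0.0699] force [ 0.5  0.5 -1. ] gap 53.8 t 9.03 j6 -1.87
```

```bash
for i in 1; do python3 -m pendant '0 0 3 0 0 0 40;0 0 3 0 0 0 40' 45; done; python3 -m pendant '0 0 4 0 0 0 40;0 0 4 0 0 0 40'
```

```text
time_s: 9.28
tool_pos: [0.6652, -0.2353, 0.0659]
orientation: [[-0.994, 0.109, 0.001], [0.109, 0.994, 0.0], [-0.001, 0.0, -1.0]]
force: [-5.4, 2.1, 9.5]
finger_gap: 0.579
time_s: 9.52
tool_pos: [0.6652, -0.2353, 0.0606]
orientation: [[-0.994, 0.109, 0.001], [0.109, 0.994, 0.0], [-0.001, 0.0, -1.0]]
force: [-6.3, 1.7, 10.3]
finger_gap: 0.579
```

```bash
python3 -m pendant '0 0 4 0 0 0 40;0 0 4 0 0 0 40;0 0 2 0 0 0 40'
```

```text
time_s: 9.9
tool_pos: [0.6652, -0.2353, 0.0545]
orientation: [[-0.994, 0.109, 0.001], [0.109, 0.994, -0.0], [-0.001, 0.0, -1.0]]
force: [-5.3, 2.3, 10.1]
finger_gap: 0.572
```

```bash
python3 -m pendant '0 0 2.5 0 0 0 40;0 0 1 0 0 0 40'
```

```text
time_s: 10.15
tool_pos: [0.6652, -0.2353, 0.0537]
orientation: [[-0.994, 0.109, 0.002], [0.109, 0.994, -0.0], [-0.002, 0.0, -1.0]]
force: [-5.7, 0.5, 8.4]
finger_gap: 0.574
```

```bash
python3 -m pendant '0 0 3 0 0 0 40;0 0 3 0 0 0 40'
```

```text
time_s: 10.4
tool_pos: [0.6655, -0.2354, 0.053]
orientation: [[-0.994, 0.109, 0.002], [0.109, 0.994, -0.0], [-0.002, -0.0, -1.0]]
force: [-14.4, 5.0, 26.5]
finger_gap: 0.578
```

```bash
python3 -m pendant '0 0 -2 0 0 0 40;0 0 -1 0 0 0 40;0 0 0 0 0 0 40'
```

```text
time_s: 10.78
tool_pos: [0.6658, -0.2355, 0.058]
orientation: [[-0.994, 0.109, 0.004], [0.109, 0.994, -0.001], [-0.004, -0.0, -1.0]]
force: [-1.0, 0.3, -2.4]
finger_gap: 0.58
```

```bash
python3 -m pendant '0.8 0 1.5 0 0.2 0 40;0 0 0 0 0 0 40;0 0 0 0 0 0 80;0 0 0 0 0 0 80;0 0 0 0 0 0 93;0 0 0 0 0 0 93'
```

```text
time_s: 11.52
tool_pos: [0.665, -0.2354, 0.0559]
orientation: [[-0.994, 0.109, -0.0], [0.109, 0.994, -0.0], [0.0, -0.0, -1.0]]
force: [-0.1, -0.0, 0.4]
finger_gap: 0.959
```

Released. Rise and go to hover over the cover/blue side, checking the carrier from above first.

```bash
python3 -m pendant '-5 0 -40 0 0 0 93;-30 0 -55 0 0 0 93;-35 0 -40 0 0 0 93;0 0 0 0 0 0 93';  python3 - <<'E'
from h import *
plan([.64,.243,.2],0)
p=snapshot("wrist");cv2.imwrite("pics/w3.png",p["frame"])
hsv=cv2.cvtColor(p["frame"],cv2.COLOR_BGR2HSV)
t=proj(p,[.6635,-.235,.0715]);print(t)
rectfit(p,(hsv[:,:,2]>110)&(hsv[:,:,1]<40),t,.0715,"pics/w3f.png",close=9)
cv2.imwrite("pics/scene3.png",snapshot("scene")["frame"][180:300,160:290].repeat(4,0).repeat(4,1))
E
```

```text
time_s: 12.02
tool_pos: [0.7358, -0.243, 0.1942]
orientation: [[-0.994, 0.109, -0.002], [0.109, 0.994, 0.0], [0.002, 0.0, -1.0]]
force: [-0.6, -0.3, 0.0]
finger_gap: 1.002
shift mm [148.3 472.6  -5.5] turn [ 0.02 -0.1  -6.28] tcp [ 0.7358 -0.243   0.1942] force [-0.6 -0.3  0. ] gap 93.2 t 12.03 j6 -1.84
[317.83691307 151.0126148 ]
centre [ 0.6657 -0.2366] size mm [103.5  71.7] yaw -6.29
```

View pics/w3f.png

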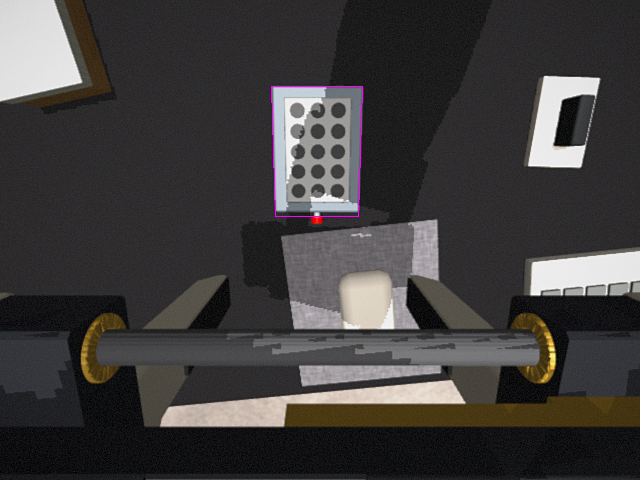

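View pics/scene3.png

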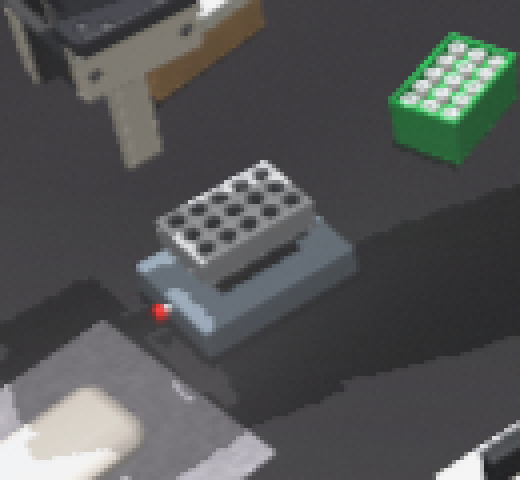

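```bash
python3 - <<'E'
from h import *
p=snapshot("wrist");f=p["frame"]
cv2.imwrite("pics/w3z.png",cv2.resize(f[80:225,265:375],None,fx=4,fy=4,interpolation=cv2.INTER_CUBIC)) 
E
```

```text
(no output)
```

View pics/w3z.png

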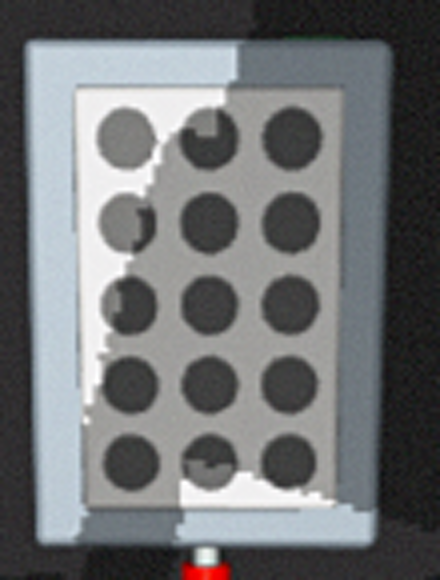

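```bash
cat >> h.py <<'E'
def quad(p,C,z,s=4,o=(0,0)):
    P=np.array([w(p,(np.array(c)+.5)/s-.5+np.array(o),z)[:2] for c in C]);tl,tr,bl,br=P
    print(z,P.mean(0).round(4),[round(np.linalg.norm(a)*1e3,1) for a in (tr-tl,br-bl,bl-tl,br-tr)],"yaw",[round(float(np.degrees(np.arctan2(v[1],v[0]))),1) for v in (bl-tl,br-tr)],[round(float(np.degrees(np.arctan2(-v[0],v[1]))),1) for v in (tr-tl,br-bl)])
E
python3 - <<'E'
from h import *
p=snapshot("wrist")
for z in(.0715,.084): quad(p,[(76,87),(344,88),(85,508),(336,508)],z,4,(265,80))
quad(p,[(27,40),(392,42),(38,545),(376,547)],.03,4,(265,80))
E
```

```text
0.0715 [ 0.663 -0.235] [np.float64(52.6), np.float64(52.9), np.float64(82.8), np.float64(82.6)] yaw [-6.4, -6.2] [-6.5, -6.3]
0.084 [ 0.6632 -0.235 ] [np.float64(50.3), np.float64(50.6), np.float64(79.2), np.float64(79.0)] yaw [-6.4, -6.2] [-6.5, -6.3]
0.03 [ 0.6622 -0.2354] [np.float64(81.5), np.float64(82.2), np.float64(113.7), np.float64(113.8)] yaw [-6.8, -6.5] [-6.6, -6.7]
```

```bash
python3 -m pendant '0 30 -15 0 0 0 93;8 60 0 0 0 0 93;9 60 0 0 0 0 93;9 60 0 0 0 0 93;9 60 0 0 0 0 93;9 60 0 0 0 0 93;9 60 0 0 0 0 93;9 60 0 0 0 -6 93'; python3 -c "
from h import *
plan([.645,.242,.21],0)"
```

```text
time_s: 13.22
tool_pos: [0.7125, 0.2188, 0.1954]
orientation: [[-0.999, 0.013, -0.03], [0.013, 1.0, 0.005], [0.03, 0.004, -1.0]]
force: [0.6, -0.9, -0.0]
finger_gap: 1.002
shift mm [ 68.2  22.4 -12.5] turn [ 0.26 -1.7  -0.75] tcp [0.7125 0.2188 0.1954] force [ 0.6 -0.9 -0. ] gap 93.2 t 13.22 j6 -1.33
```

```bash
python3 -m pendant '34 11 -6 0.2 -0.8 -0.4 93;34 11 -6 0 -0.8 -0.3 93;0 0 0 0 0 0 93'; python3 - <<'E'
from h import *
plan([.645,.242,.21],0)
p=snapshot("wrist");f=p["frame"]
t=proj(p,[.647,.241,.04]).astype(int);print(t);o=(t[0]-65,max(0,t[1]-60));cv2.imwrite("pics/w4.png",f)
cv2.imwrite("pics/w4z.png",cv2.resize(f[o[1]:o[1]+120,o[0]:o[0]+130],None,fx=5,fy=5,interpolation=cv2.INTER_CUBIC));print(o)
E
```

```text
time_s: 13.6
tool_pos: [0.6387, 0.2456, 0.2036]
orientation: [[-1.0, -0.006, -0.01], [-0.006, 1.0, -0.001], [0.01, -0.001, -1.0]]
force: [0.1, -0.3, -0.2]
finger_gap: 1.0
shift mm [-6.2 -3.6 -6.4] turn [-0.06 -0.55  0.36] tcp [0.6387 0.2456 0.2036] force [ 0.1 -0.3 -0.2] gap 93.0 t 13.6 j6 -1.28
[313 236]
(np.int64(248), np.int64(176))
```

View pics/w4z.png

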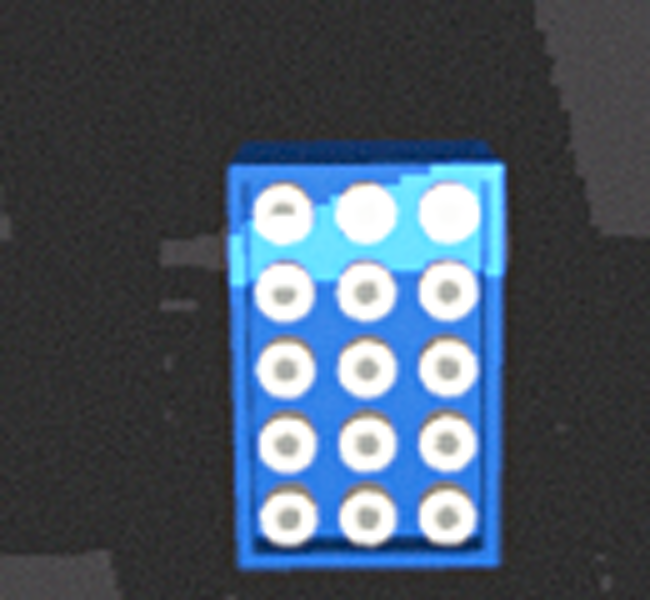

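```bash
python3 - <<'E'
from h import *
p=snapshot("wrist")
quad(p,[(229,163),(506,163),(239,569),(500,569)],.04,5,(248,176))
E
```

```text
0.04 [0.6614 0.2482] [np.float64(54.3), np.float64(54.3), np.float64(84.7), np.float64(84.7)] yaw [0.7, 0.7] [0.3, 0.4]
```

```bash
cat >> h.py <<'E'
def zoom(p,X,name,s=5,W=130,Hh=120):
    t=proj(p,X).astype(int);o=(max(0,t[0]-W//2),max(0,t[1]-Hh//2));f=p["frame"]
    cv2.imwrite(name,cv2.resize(f[o[1]:o[1]+Hh,o[0]:o[0]+W],None,fx=s,fy=s,interpolation=cv2.INTER_CUBIC));print("origin",tuple(int(a) for a in o))
    np.savez("lastp.npz",**{k:p[k] for k in("fx","fy","cx","cy","extrinsics")},o=o,s=s)
def lastquad(C,z):
    d=dict(np.load("lastp.npz"));quad(d,C,z,float(d["s"]),d["o"])
E
python3 - <<'E'
from h import *
p=snapshot("wrist");zoom(p,[.66,.247,.04],"pics/w5z.png")
plan([.6614,.248,.012],0)
E
```

```text
origin (255, 187)
shift mm [-21.8   3.9 191.1] turn [-0.06 -0.5   0.22] tcp [0.6413 0.2442 0.2033] force [ 0.2 -0.3  0.1] gap 93.3 t 13.75 j6 -1.28
```

View pics/w5z.png

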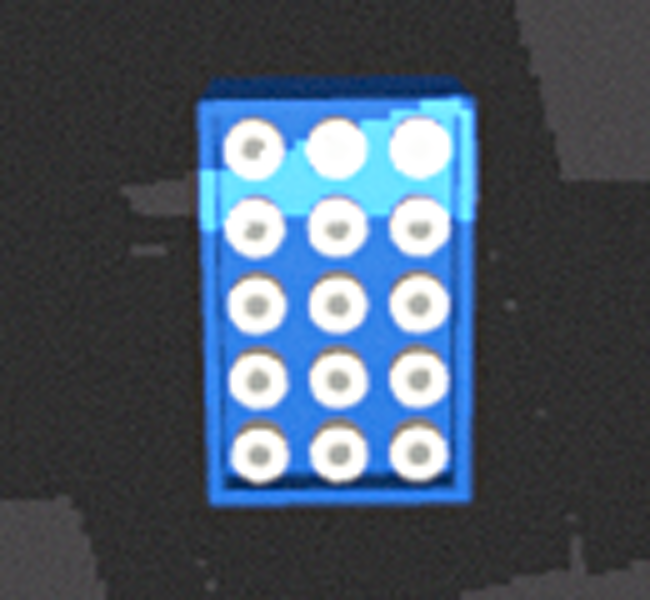

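```bash
python3 -c "
from h import *
lastquad([(199,98),(476,97),(210,505),(471,503)],.04)
plan([.6585,.2485,.012],0)"
```

```text
0.04 [0.6603 0.2488] [np.float64(54.2), np.float64(54.2), np.float64(84.7), np.float64(84.4)] yaw [0.9, 0.9] [0.5, 0.8]
shift mm [-18.9   4.4 191.1] turn [-0.06 -0.5   0.22] tcp [0.6413 0.2442 0.2033] force [ 0.2 -0.3  0.1] gap 93.3 t 13.75 j6 -1.28
```

```bash
python3 -m pendant '-19 5 30 0 -0.5 -0.6 93;0 0 50 0 0 0 93;0 0 40 0 0 0 93;0 0 10 0 0 0 93;0 0 0 0 0 0 93'; python3 - <<'E'
from h import *
plan([.660,.2488,.010],np.radians(.8))
p=snapshot("wrist");cv2.imwrite("pics/w6.png",p["frame"])
E
```

```text
time_s: 14.38
tool_pos: [0.6645, 0.2453, 0.0684]
orientation: [[-1.0, -0.009, 0.001], [-0.009, 1.0, -0.001], [-0.001, -0.001, -1.0]]
force: [-0.1, 0.6, 0.5]
finger_gap: 1.003
shift mm [ 4.5  3.6 58.4] turn [-0.06  0.04 -0.28] tcp [0.6645 0.2453 0.0684] force [-0.1  0.6  0.5] gap 93.3 t 14.38 j6 -1.29
```

View pics/w6.png

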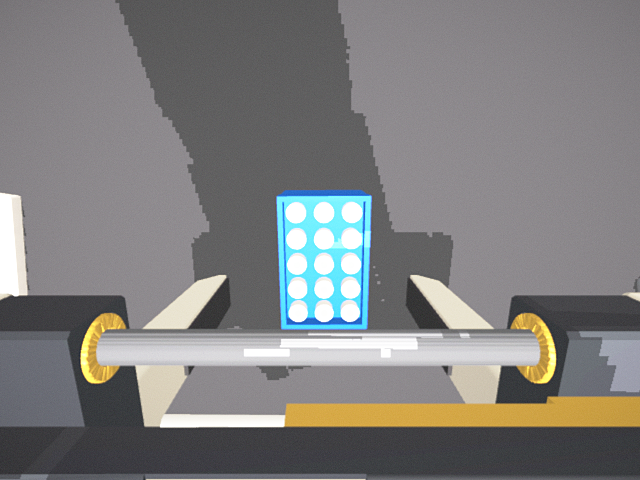

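```bash
python3 -c "
from h import *
p=snapshot('wrist')
quad(p,[(277,196),(371,195),(282,329),(369,329)],.04,1)
plan([.660,.2488,.010],np.radians(.8))"
```

```text
0.04 [0.6607 0.2496] [np.float64(53.9), np.float64(55.3), np.float64(84.3), np.float64(84.8)] yaw [1.0, 1.9] [1.2, 0.6]
shift mm [ 5.   3.2 59.6] turn [-0.03  0.15 -0.26] tcp [0.6649 0.2457 0.0697] force [1.1 0.  0.4] gap 93.1 t 14.47 j6 -1.29
```

```bash
python3 -m pendant '4.5 3.5 10 0 0.1 -0.3 93;0 0 35 0 0 0 93;0 0 13 0 0 0 93;0 0 2 0 0 0 93;0 0 0 0 0 0 50;0 0 0 0 0 0 45;0 0 0 0 0 0 40;0 0 0 0 0 0 40' 25; python3 -m pendant '0 0 0 0 0 0 40;0 0 0 0 0 0 40;0 0 0 0 0 0 40'
```

```text
time_s: 15.48
tool_pos: [0.6636, 0.2512, 0.0155]
orientation: [[-1.0, -0.016, 0.011], [-0.016, 1.0, 0.003], [-0.011, 0.003, -1.0]]
force: [-0.8, -0.8, 0.6]
finger_gap: 0.615
time_s: 15.85
tool_pos: [0.6636, 0.2512, 0.0155]
orientation: [[-1.0, -0.016, 0.011], [-0.016, 1.0, 0.003], [-0.011, 0.003, -1.0]]
force: [1.1, 0.3, -0.8]
finger_gap: 0.579
```

```bash
python3 -m pendant '0 0 -20 0 0 0 40;0 0 -50 0 0 0 40;0 0 -60 0 0 0 40;0 -20 -45 0 0 0 40;0 -58 0 0 0 0 40;0 -58 0 0 0 0 40;0 -58 0 0 0 0 40;0 -58 0 0 0 0 40'; python3 -c "
from h import *
plan([.7163,-.241,.2],np.radians(-6.2))"
```

```text
time_s: 16.85
tool_pos: [0.6661, -0.0042, 0.2065]
orientation: [[-1.0, -0.022, 0.02], [-0.022, 1.0, 0.003], [-0.02, 0.003, -1.0]]
force: [0.5, -0.8, -2.1]
finger_gap: 0.582
shift mm [ -44.8 -237.8    6.7] turn [0.25 1.14 7.48] tcp [ 0.6661 -0.0042  0.2065] force [ 0.5 -0.8 -2.1] gap 54.1 t 16.85 j6 -1.67
```

```bash
python3 -m pendant '-9 -50 0 0 0.2 0 40;-9 -55 0 0 0.3 0 40;-9 -55 1 0 0.2 0 40;-9 -52 3 0 0.2 3.5 40;-9 -24 3 0 0.2 3.5 40;0 0 0 0 0 0 40;0 0 0 0 0 0 40'; python3 - <<'E'
from h import *
plan([.7163,-.241,.2],np.radians(-6.2))
p=snapshot("wrist");cv2.imwrite("pics/w7.png",p["frame"])
E
```

```text
time_s: 17.73
tool_pos: [0.7143, -0.2513, 0.2098]
orientation: [[-0.994, 0.107, 0.008], [0.107, 0.994, 0.001], [-0.008, 0.002, -1.0]]
force: [-0.8, -0.3, -0.8]
finger_gap: 0.581
shift mm [-0.9 10.5  9.8] turn [0.12 0.45 0.08] tcp [ 0.7143 -0.2513  0.2098] force [-0.8 -0.3 -0.8] gap 54.0 t 17.73 j6 -1.87
```

View pics/w7.png

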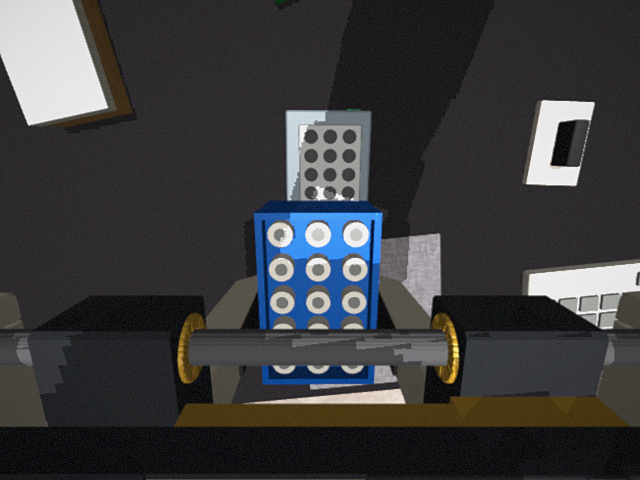

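```bash
python3 -c "
from h import *
p=snapshot('wrist');t,R,s=tcp()
quad(p,[(255,213),(382,213),(263.5,383),(373.5,383)],t[2]+.0245,1)
plan([.6663,-.2354,.15],np.radians(-6.2))"
```

```text
0.2342341309983274 [ 0.7108 -0.2503] [np.float64(53.5), np.float64(53.2), np.float64(83.1), np.float64(83.1)] yaw [-6.0, -6.2] [-6.1, -6.1]
shift mm [49.9 10.3 59.4] turn [0.11 0.45 0.1 ] tcp [ 0.7143 -0.251   0.2097] force [ 0.2  0.5 -1. ] gap 53.8 t 17.82 j6 -1.87
```

```bash
python3 -m pendant '25 5 20 0 0.2 0 40;25 5 30 0 0 0 40;0 0 35 0 0 0 40;0 0 25 0 0 0 40;0 0 0 0 0 0 40;0 0 0 0 0 0 40'; python3 -c "
from h import *
plan([.6664,-.2355,.092],np.radians(-6.2))"
```

```text
time_s: 18.58
tool_pos: [0.6661, -0.2293, 0.1016]
orientation: [[-0.995, 0.097, 0.009], [0.097, 0.995, 0.0], [-0.009, 0.001, -1.0]]
force: [-0.3, 0.3, -0.9]
finger_gap: 0.581
shift mm [-0.8 -6.1  9.6] turn [0.06 0.53 0.64] tcp [ 0.6661 -0.2293  0.1016] force [-0.3  0.3 -0.9] gap 54.0 t 18.57 j6 -1.87
```

```bash
python3 -m pendant '-0.8 -6.1 2 0 0 0.6 40;0 0 0 0 0 0 40;0 0 0 0 0 0 40'; python3 -c "
from h import *
plan([.6664,-.2355,.087],np.radians(-6.2))"
```

```text
time_s: 18.95
tool_pos: [0.6674, -0.2362, 0.1023]
orientation: [[-0.994, 0.108, 0.013], [0.108, 0.994, -0.002], [-0.013, -0.0, -1.0]]
force: [0.4, 0.1, -1.9]
finger_gap: 0.576
shift mm [ 1.3  0.6 15.3] turn [-0.01  0.73  0.01] tcp [ 0.6674 -0.2362  0.1023] force [ 0.4  0.1 -1.9] gap 53.5 t 18.95 j6 -1.87
```

```bash
python3 -m pendant '0.8 0.6 8 0 0.2 0 40;0 0 4 0 0 0 40;0 0 2 0 0 0 40;0 0 0 0 0 0 40'; python3 -c "
from h import *
plan([.6664,-.2355,.087],np.radians(-6.2))"
```

```text
time_s: 19.45
tool_pos: [0.6666, -0.2354, 0.087]
orientation: [[-0.994, 0.108, 0.008], [0.108, 0.994, -0.001], [-0.009, 0.0, -1.0]]
force: [0.5, 0.1, -1.3]
finger_gap: 0.583
shift mm [ 0.2 -0.1  0. ] turn [0.01 0.49 0.01] tcp [ 0.6666 -0.2354  0.087 ] force [ 0.5  0.1 -1.3] gap 54.2 t 19.45 j6 -1.87
```

Still hanging; feel for contact.

```bash
python3 -m pendant '0 0 1.2 0 0 0 40;0 0 0 0 0 0 40'; python3 -m pendant '0 0 1 0 0 0 40;0 0 0 0 0 0 40'
```

```text
time_s: 19.7
tool_pos: [0.6669, -0.2355, 0.0869]
orientation: [[-0.994, 0.108, 0.009], [0.108, 0.994, -0.001], [-0.009, -0.0, -1.0]]
force: [-0.2, -0.1, -1.0]
finger_gap: 0.579
time_s: 19.95
tool_pos: [0.6671, -0.2355, 0.0868]
orientation: [[-0.994, 0.108, 0.01], [0.108, 0.994, -0.001], [-0.01, -0.0, -1.0]]
force: [-1.4, 0.6, -0.0]
finger_gap: 0.577
```

```bash
python3 -m pendant '0.5 0 2 0 0 0 40;0 0 0 0 0 0 40'; python3 -m pendant '0 0 0 0 0 0 58;0 0 0 0 0 0 64;0 0 0 0 0 0 80;0 0 0 0 0 0 93;0 0 0 0 0 0 93'
```

```text
time_s: 20.2
tool_pos: [0.6671, -0.2355, 0.0863]
orientation: [[-0.994, 0.108, 0.011], [0.108, 0.994, -0.002], [-0.011, -0.0, -1.0]]
force: [-4.0, 2.1, 7.7]
finger_gap: 0.576
time_s: 20.82
tool_pos: [0.6673, -0.2356, 0.0856]
orientation: [[-0.994, 0.108, 0.012], [0.108, 0.994, -0.002], [-0.012, -0.0, -1.0]]
force: [0.4, -0.2, 0.2]
finger_gap: 0.959
```

Released with contact. Rise, back off and verify.

```bash
python3 -m pendant '0 0 -40 0 0 0 93;0 0 -50 0 0 0 93;-35 0 -40 0 0.4 0 93;-35 0 -10 0 0.4 0 93;0 0 0 0 0 0 93;0 0 0 0 0 0 93'; python3 - <<'E'
from h import *
plan([.455,.012,.21],np.radians(-5))
p=snapshot("wrist");cv2.imwrite("pics/w8.png",p["frame"]);zoom(p,[.663,-.235,.11],"pics/w8z.png",4,140,140)
E
```

```text
time_s: 21.58
tool_pos: [0.7353, -0.2428, 0.2289]
orientation: [[-0.994, 0.108, -0.005], [0.108, 0.994, 0.001], [0.005, 0.0, -1.0]]
force: [0.2, 0.3, -0.4]
finger_gap: 0.999
shift mm [306.1 222.9  20.6] turn [ 0.03 -0.31 -1.21] tcp [ 0.7353 -0.2428  0.2289] force [ 0.2  0.3 -0.4] gap 92.9 t 21.57 j6 -1.84
origin (247, 81)
```

View pics/w8z.png

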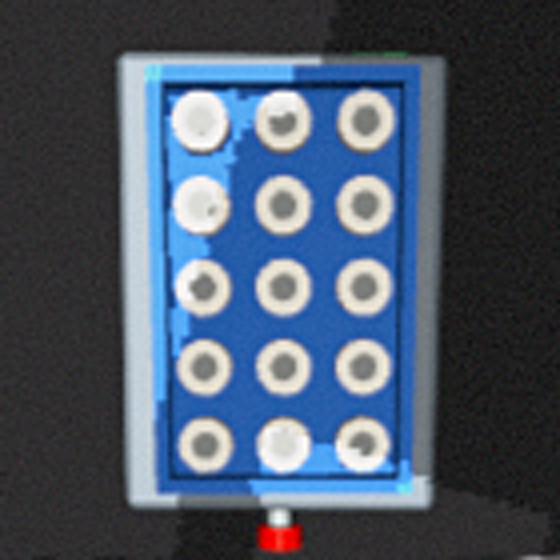

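```bash
python3 -c "
from h import *
lastquad([(145,65),(421,66),(156,492),(412,491)],.1115)
lastquad([(120,54),(446,57),(130,506),(432,506)],.03)"
```

```text
0.1115 [ 0.6636 -0.2351] [np.float64(53.8), np.float64(53.8), np.float64(83.4), np.float64(83.0)] yaw [-6.1, -6.1] [-6.4, -6.0]
0.03 [ 0.6628 -0.2356] [np.float64(81.7), np.float64(81.9), np.float64(113.7), np.float64(113.0)] yaw [-6.5, -6.5] [-6.7, -6.2]
```

```bash
python3 -m pendant '44 32 0 0 0 0 93;44 32 0 0 0 0 93;44 32 0 0 0 0 93;44 32 3 0 0 0 93;44 32 5 0 0 0 93;44 32 5 0 0 0 93;42 31 5 0 0 -1 93;0 0 0 0 0 0 93'; python3 - <<'E'
from h import *
plan([.455,.012,.2],np.radians(-5))
E
```

```text
time_s: 22.62
tool_pos: [0.436, 0.0193, 0.2075]
orientation: [[-0.996, 0.093, -0.012], [0.093, 0.996, 0.003], [0.012, 0.002, -1.0]]
force: [0.9, -0.2, -0.2]
finger_gap: 0.999
shift mm [-19.7  -5.5   7.3] turn [ 0.11 -0.68 -0.36] tcp [0.436  0.0193 0.2075] force [ 0.9 -0.2 -0.2] gap 93.0 t 22.62 j6 -1.54
```

```bash
python3 -m pendant '-22 -5 7 0 -0.7 -0.4 93;0 0 0 0 0 0 93;0 0 0 0 0 0 93'; python3 - <<'E'
from h import *
p=snapshot("wrist");cv2.imwrite("pics/w9.png",p["frame"]);zoom(p,[.46,.013,.04],"pics/w9z.png",4,150,140)
plan([.455,.012,.2],np.radians(-5))
E
```

```text
time_s: 23.0
tool_pos: [0.4561, 0.0116, 0.2003]
orientation: [[-0.996, 0.087, 0.001], [0.087, 0.996, 0.002], [-0.001, 0.002, -1.0]]
force: [-0.0, -0.3, 0.0]
finger_gap: 0.998
origin (244, 161)
shift mm [1.2 0.3 0.3] turn [0.09 0.05 0.  ] tcp [0.4561 0.0116 0.2003] force [-1.   0.3 -0.5] gap 93.1 t 23.05 j6 -1.56
```

View pics/w9z.png

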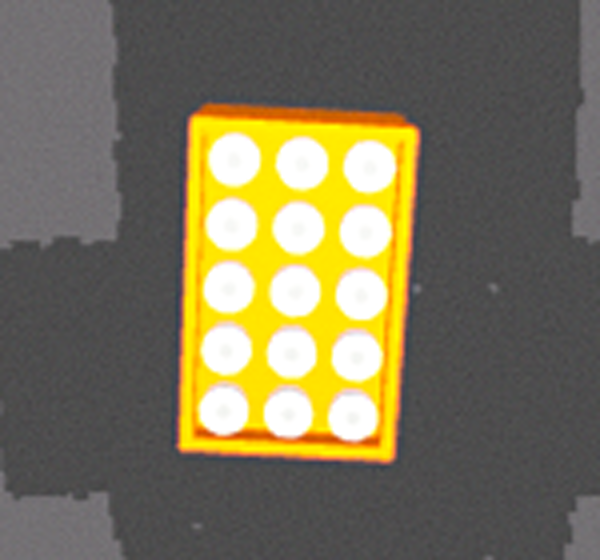

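Orange rim corners in the zoom: (190,114), (420,127), (179,450), (395,461).

```bash
python3 -c "
from h import *
lastquad([(190,114),(420,127),(179,450),(395,461)],.04)
plan([.462,.0125,.07],np.radians(-8.5))"
```

```text
0.04 [0.4621 0.0111] [np.float64(55.2), np.float64(55.2), np.float64(85.0), np.float64(84.8)] yaw [-8.0, -8.0] [-8.2, -8.1]
shift mm [ -5.7   1.2 130.3] turn [0.1  0.05 3.5 ] tcp [0.4561 0.0116 0.2003] force [-1.   0.3 -0.5] gap 93.1 t 23.05 j6 -1.56
```

```bash
python3 -m pendant '-6 0 30 0 0 3.1 93;0 0 50 0 0 0 93;0 0 45 0 0 0 93;0 0 10 0 0 0 93;0 0 0 0 0 0 93'; python3 - <<'E'
from h import *
plan([.462,.0111,.014],np.radians(-8.1))
E
```

```text
time_s: 23.68
tool_pos: [0.4632, 0.0107, 0.0646]
orientation: [[-0.99, 0.144, 0.005], [0.144, 0.99, 0.001], [-0.005, 0.002, -1.0]]
force: [-0.5, 0.2, 0.5]
finger_gap: 1.0
shift mm [ 1.4  0.1 50.6] turn [ 0.11  0.27 -0.2 ] tcp [0.4632 0.0107 0.0646] force [-0.5  0.2  0.5] gap 93.0 t 23.68 j6 -1.51
```

```bash
python3 -m pendant '1.4 0 25 0.1 0.3 0 93;0 0 20 0 0 0 93;0 0 4 0 0.2 0 93;0 0 0 0 0 0 93;0 0 0 0 0 0 50;0 0 0 0 0 0 45;0 0 0 0 0 0 40;0 0 0 0 0 0 40' 25; python3 -m pendant '0 0 0 0 0 0 40;0 0 0 0 0 0 40;0 0 0 0 0 0 40'
```

```text
time_s: 24.68
tool_pos: [0.4676, 0.0106, 0.0233]
orientation: [[-0.989, 0.144, 0.009], [0.144, 0.99, -0.0], [-0.009, 0.001, -1.0]]
force: [-0.5, 0.1, 0.5]
finger_gap: 0.617
time_s: 25.05
tool_pos: [0.4676, 0.0106, 0.0233]
orientation: [[-0.989, 0.144, 0.009], [0.144, 0.99, -0.0], [-0.009, 0.001, -1.0]]
force: [-0.5, -0.1, 0.8]
finger_gap: 0.581
```

```bash
python3 -m pendant '0 0 0 0 0 0 93;0 0 0 0 0 0 93;0 0 0 0 0 0 93;5 0 8 0 0.5 0 93;1 0 5 0 0 0 93;0 0 0 0 0 0 93'
```

```text
time_s: 25.8
tool_pos: [0.4609, 0.0116, 0.0089]
orientation: [[-0.99, 0.144, -0.001], [0.144, 0.99, 0.001], [0.001, 0.001, -1.0]]
force: [-0.1, 0.8, -0.2]
finger_gap: 0.996
```

```bash
python3 -m pendant '0 0 0 0 0 0 60;0 0 0 0 0 0 45;0 0 0 0 0 0 40;0 0 0 0 0 0 40;0 0 0 0 0 0 40;0 0 0 0 0 0 40;0 0 0 0 0 0 40' 25; python3 -c "
from h import *
plan([.7163,-.241,.24],np.radians(-6.2))"
```

```text
time_s: 26.68
tool_pos: [0.4612, 0.0115, 0.0091]
orientation: [[-0.99, 0.144, -0.001], [0.144, 0.99, 0.001], [0.001, 0.001, -1.0]]
force: [0.5, -0.7, 0.1]
finger_gap: 0.579
shift mm [-288.7 -212.8 -231.3] turn [ 0.06 -0.04 -2.1 ] tcp [0.4612 0.0115 0.0091] force [ 0.5 -0.7  0.1] gap 53.8 t 26.68 j6 -1.5
```

```bash
python3 -m pendant '0 0 -20 0 0 0 40;0 0 -50 0 0 0 40;0 0 -60 0 0 0 40;0 0 -60 0 0 0 40;-20 -15 -40 0 0 0 40;-43 -31 0 0 0 0 40;-43 -31 0 0 0 0 40;-43 -31 0 0 0 0 40'; python3 -c "
from h import *
plan([.7163,-.241,.23],np.radians(-6.2))"
```

```text
time_s: 27.68
tool_pos: [0.5944, -0.1186, 0.2472]
orientation: [[-0.99, 0.141, -0.001], [0.141, 0.99, 0.001], [0.001, 0.001, -1.0]]
force: [0.0, 0.5, -0.7]
finger_gap: 0.581
shift mm [-137.9 -104.    17. ] turn [ 0.04 -0.06 -1.9 ] tcp [ 0.5944 -0.1186  0.2472] force [ 0.   0.5 -0.7] gap 54.1 t 27.68 j6 -1.7
```

```bash
python3 -m pendant '-43 -34 4 0 0 -1 40;-43 -34 4 0 0 -1 40;-43 -28 4 0 0 0 40;0 0 0 0 0 0 40;0 0 0 0 0 0 40'; python3 - <<'E'
from h import *
plan([.7163,-.241,.23],np.radians(-6.2))
p=snapshot("wrist");cv2.imwrite("pics/w10.png",p["frame"])
import pickle;pickle.dump(p,open("p10.pkl","wb"))
E
```

```text
time_s: 28.3
tool_pos: [0.7136, -0.2354, 0.2304]
orientation: [[-0.994, 0.107, -0.005], [0.107, 0.994, 0.003], [0.006, 0.002, -1.0]]
force: [-0.7, 0.0, -0.9]
finger_gap: 0.581
shift mm [-3.3 -5.3  0.4] turn [ 0.12 -0.32  0.05] tcp [ 0.7136 -0.2354  0.2304] force [-0.7  0.  -0.9] gap 54.1 t 28.3 j6 -1.84
```

View pics/w10.png

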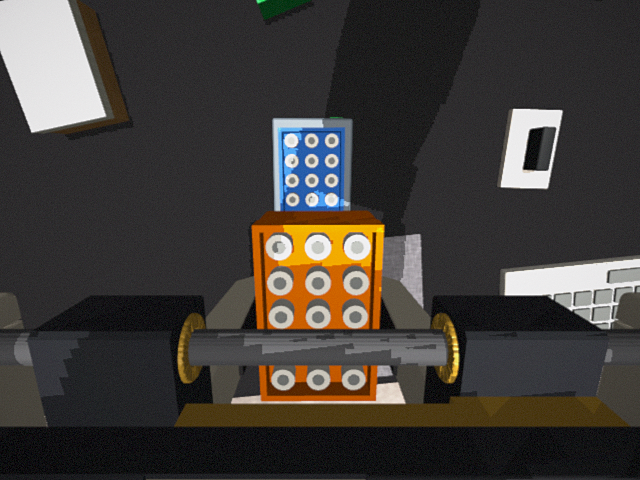

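```bash
python3 -c "
from h import *
import pickle;p=pickle.load(open('p10.pkl','rb'));t,R,s=tcp()
quad(p,[(252,226),(384,226),(261,400),(377,400)],t[2]-.009+.04,1);print(t)
plan([.6625,-.2352,.15],np.radians(-6.2))"
```

```text
0.2613783683170319 [ 0.7146 -0.235 ] [np.float64(53.7), np.float64(54.1), np.float64(82.6), np.float64(82.6)] yaw [-5.9, -5.7] [-6.2, -6.2]
[ 0.71340773 -0.2353358   0.23037837]
shift mm [50.2 -5.5 80.7] turn [ 0.11 -0.33  0.05] tcp [ 0.7134 -0.2353  0.2304] force [ 0.2  0.2 -0.9] gap 53.8 t 28.35 j6 -1.84
```

```bash
python3 -m pendant '25 -3 20 0.1 -0.3 0 40;25 -3 25 0 0 0 40;0 0 30 0 0 0 40;0 0 15 0 0 0 40;0 0 0 0 0 0 40;0 0 0 0 0 0 40'; python3 -c "
from h import *
plan([.6625,-.2351,.1206],np.radians(-6.2))"
```

```text
time_s: 29.1
tool_pos: [0.6605, -0.2319, 0.1445]
orientation: [[-0.995, 0.103, 0.006], [0.103, 0.995, -0.002], [-0.006, -0.001, -1.0]]
force: [0.2, -0.3, -1.9]
finger_gap: 0.578
shift mm [-2.2 -3.  23.9] turn [-0.08  0.34  0.27] tcp [ 0.6605 -0.2319  0.1445] force [ 0.2 -0.3 -1.9] gap 53.7 t 29.1 j6 -1.87
```

```bash
python3 -m pendant '-2.5 -3.2 8 -0.1 0.4 0.3 40;0 0 5 0 0 0 40;0 0 0 0 0 0 40;0 0 0 0 0 0 40'; python3 -c "
from h import *
plan([.6625,-.2351,.1206],np.radians(-6.2))"
```

```text
time_s: 29.6
tool_pos: [0.6638, -0.2358, 0.1322]
orientation: [[-0.994, 0.109, 0.001], [0.109, 0.994, -0.0], [-0.001, -0.0, -1.0]]
force: [-0.0, -0.1, -2.2]
finger_gap: 0.577
shift mm [ 1.4  0.6 11.6] turn [-0.01  0.04 -0.05] tcp [ 0.6638 -0.2358  0.1322] force [-0.  -0.1 -2.2] gap 53.7 t 29.6 j6 -1.87
```

```bash
python3 -m pendant '1.2 0.6 6 0 0 0 40;0 0 4 0 0 0 40;0 0 0 0 0 0 40'; python3 -c "
from h import *
plan([.6625,-.2351,.1206],np.radians(-6.2))"
```

```text
time_s: 29.98
tool_pos: [0.6625, -0.235, 0.1215]
orientation: [[-0.994, 0.109, 0.001], [0.109, 0.994, -0.0], [-0.001, -0.0, -1.0]]
force: [-0.5, 0.7, -1.6]
finger_gap: 0.582
shift mm [-0.1 -0.1  0.9] turn [-0.01  0.03 -0.04] tcp [ 0.6625 -0.235   0.1215] force [-0.5  0.7 -1.6] gap 54.1 t 29.98 j6 -1.87
```

```bash
python3 -m pendant '0 0 2 0 0 0 40;0 0 0 0 0 0 40'; python3 -m pendant '0 0 1.5 0 0 0 40;0 0 0 0 0 0 40'
```

```text
time_s: 30.22
tool_pos: [0.6626, -0.235, 0.1205]
orientation: [[-0.994, 0.109, 0.001], [0.109, 0.994, -0.0], [-0.001, -0.0, -1.0]]
force: [-0.8, 0.2, 2.1]
finger_gap: 0.58
time_s: 30.48
tool_pos: [0.6627, -0.235, 0.1204]
orientation: [[-0.994, 0.109, 0.001], [0.109, 0.994, -0.001], [-0.001, -0.0, -1.0]]
force: [-2.3, 0.8, 3.8]
finger_gap: 0.58
```

Contact. Release.

```bash
python3 -m pendant '0 0 0 0 0 0 58;0 0 0 0 0 0 64;0 0 0 0 0 0 80;0 0 0 0 0 0 93;0 0 0 0 0 0 93'; python3 -m pendant '0 0 -40 0 0 0 93;0 0 -50 0 0 0 93;-35 0 -40 0 0 0 93;-35 0 -10 0 0 0 93;0 0 0 0 0 0 93;0 0 0 0 0 0 93'; python3 - <<'E'
from h import *
plan([.65,.005,.2],np.radians(-6))
p=snapshot("wrist");cv2.imwrite("pics/w11.png",p["frame"]);zoom(p,[.663,-.235,.15],"pics/w11z.png",4,140,140)
E
```

```text
time_s: 31.1
tool_pos: [0.6629, -0.2351, 0.12]
orientation: [[-0.994, 0.109, 0.002], [0.109, 0.994, -0.001], [-0.002, -0.001, -1.0]]
force: [0.2, -0.3, -0.2]
finger_gap: 0.959
time_s: 31.85
tool_pos: [0.7324, -0.2425, 0.2631]
orientation: [[-0.994, 0.109, -0.0], [0.109, 0.994, 0.0], [0.0, 0.0, -1.0]]
force: [0.9, -0.4, -0.4]
finger_gap: 1.0
shift mm [108.9 237.1  63.1] turn [ 0.01 -0.02 -0.26] tcp [ 0.7324 -0.2425  0.2631] force [ 0.9 -0.4 -0.4] gap 93.0 t 31.85 j6 -1.84
origin (247, 84)
```

View pics/w11z.png

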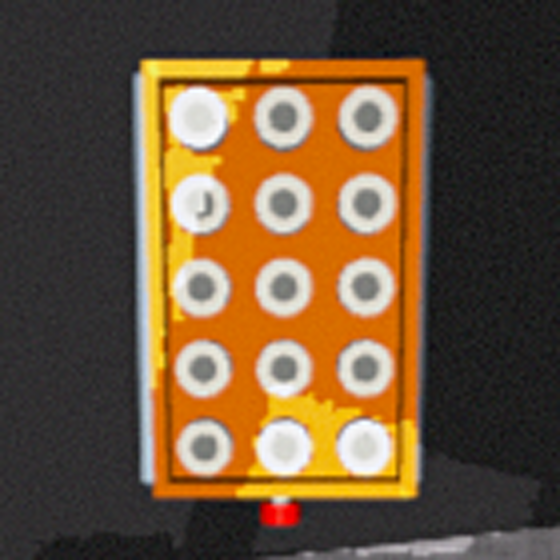

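Orange corners: (140,59), (427,60), (153,496), (416,496). Then on to the cover.

```bash
python3 -c "
from h import *
lastquad([(140,59),(427,60),(153,496),(416,496)],.1515)"
python3 -m pendant '25 50 10 0 0 0 93;28 58 10 0 0 0 93;28 58 15 0 0 0 93;28 58 15 0 0 0 93;0 13 12 0 0 0 93;0 0 0 0 0 0 93;0 0 0 0 0 0 93';python3 - <<'E'
from h import *
plan([.65,.005,.2],np.radians(-6))
p=snapshot("wrist");cv2.imwrite("pics/w12.png",p["frame"]);zoom(p,[.655,.003,.01],"pics/w12z.png",4,150,140)
E
```

```text
0.1515 [ 0.6637 -0.2351] [np.float64(54.8), np.float64(54.2), np.float64(83.8), np.float64(83.6)] yaw [-5.9, -6.3] [-6.5, -6.2]
time_s: 32.78
tool_pos: [0.6457, -0.0021, 0.2001]
orientation: [[-0.994, 0.113, -0.004], [0.113, 0.994, 0.0], [0.004, -0.0, -1.0]]
force: [0.2, 0.5, -0.3]
finger_gap: 0.999
shift mm [-3.5  7.6  0.1] turn [-0.01 -0.24 -0.49] tcp [ 0.6457 -0.0021  0.2001] force [ 0.2  0.5 -0.3] gap 92.9 t 32.77 j6 -1.53
origin (248, 160)
```

View pics/w12z.png

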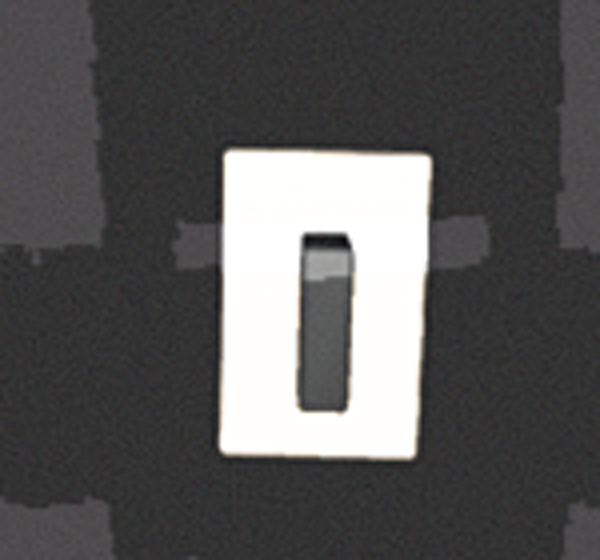

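```bash
python3 -c "
from h import *
lastquad([(224,149),(432,154),(219,454),(417,459)],.01)
lastquad([(303,246),(354,247),(297,410),(347,411)],.036)
plan([.658,.004,.06],np.radians(-6))"
```

```text
0.01 [0.6619 0.0074] [np.float64(54.7), np.float64(55.1), np.float64(84.5), np.float64(84.6)] yaw [-8.0, -7.7] [-7.8, -8.0]
0.036 [0.6614 0.0072] [np.float64(12.6), np.float64(12.8), np.float64(42.5), np.float64(42.5)] yaw [-8.3, -8.1] [-7.6, -7.6]
shift mm [-12.1   7.6 140. ] turn [-0.01 -0.24 -0.51] tcp [ 0.6457 -0.0022  0.2001] force [ 0.3 -1.  -0.1] gap 92.8 t 32.83 j6 -1.53
```

```bash
python3 -m pendant '-15 11 30 0 -0.2 1.4 93;0 0 50 0 0 0 93;0 0 45 0 0 0 93;0 0 15 0 0 0 93;0 0 0 0 0 0 93'; python3 - <<'E'
from h import *
plan([.6617,.0073,.015],np.radians(-7.9))
E
```

```text
time_s: 33.45
tool_pos: [0.666, 0.0006, 0.0597]
orientation: [[-0.989, 0.145, 0.006], [0.145, 0.989, -0.001], [-0.006, -0.0, -1.0]]
force: [-0.0, -0.3, -0.1]
finger_gap: 1.001
shift mm [ 5.5  6.  44.7] turn [-0.02  0.36 -0.46] tcp [6.66e-01 6.00e-04 5.97e-02] force [-0.  -0.3 -0.1] gap 93.1 t 33.45 j6 -1.49
```

```bash
python3 -m pendant '5 6 15 0 0.4 -0.4 93;0 0 12 0 0 0 80;0 0 0 0 0 0 70;0 0 0 0 0 0 60'; python3 - <<'E'
from h import *
plan([.6617,.0073,.015],np.radians(-7.9))
E
```

```text
time_s: 33.95
tool_pos: [0.664, 0.0074, 0.0349]
orientation: [[-0.99, 0.138, 0.004], [0.138, 0.99, -0.0], [-0.004, 0.0, -1.0]]
force: [0.8, 0.4, -0.4]
finger_gap: 0.725
shift mm [ 2.3 -0.4 19.9] turn [ 0.01  0.25 -0.04] tcp [0.664  0.0074 0.0349] force [ 0.8  0.4 -0.4] gap 67.4 t 33.95 j6 -1.49
```

```bash
python3 -m pendant '2.3 -0.4 10 0 0.3 0 60;0 0 8 0 0.2 0 50;0 0 2 0 0 0 40;0 0 0 0 0 0 40'; python3 - <<'E'
from h import *
plan([.6617,.0073,.015],np.radians(-7.9))
E
```

```text
time_s: 34.45
tool_pos: [0.6617, 0.0072, 0.0138]
orientation: [[-0.99, 0.138, -0.004], [0.138, 0.99, 0.001], [0.004, 0.0, -1.0]]
force: [-0.1, -0.7, -0.5]
finger_gap: 0.435
shift mm [ 0.   0.1 -1.2] turn [ 0.01 -0.26 -0.04] tcp [0.6617 0.0072 0.0138] force [-0.1 -0.7 -0.5] gap 40.4 t 34.45 j6 -1.49
```

```bash
python3 -m pendant '0 0 0 0 0 0 25;0 0 0 0 0 0 10;0 0 0 0 0 0 5;0 0 0 0 0 0 5;0 0 0 0 0 0 5;0 0 0 0 0 0 5' 25; python3 -c "
from h import *
plan([.7163,-.241,.24],np.radians(-6.2))"
```

```text
time_s: 35.2
tool_pos: [0.6619, 0.0072, 0.0143]
orientation: [[-0.99, 0.138, -0.004], [0.138, 0.99, 0.001], [0.004, 0.0, -1.0]]
force: [-0.1, 0.7, -0.1]
finger_gap: 0.147
shift mm [ -87.3 -238.3 -226.1] turn [ 0.02 -0.21 -1.74] tcp [0.6619 0.0072 0.0143] force [-0.1  0.7 -0.1] gap 13.7 t 35.2 j6 -1.49
```

```bash
python3 -m pendant '0 0 -20 0 0 0 5;0 0 -50 0 0 0 5;0 0 -60 0 0 0 5;0 0 -60 0 0 0 5;0 -20 -50 0 0 0 5;-21 -55 0 0 0 0 5;-21 -55 0 0 0 0 5;-21 -55 0 0 0 0 5'; python3 -c "
from h import *
plan([.7163,-.241,.25],np.radians(-6.2))"
```

```text
time_s: 36.2
tool_pos: [0.7003, -0.1858, 0.2759]
orientation: [[-0.991, 0.132, 0.007], [0.132, 0.991, -0.001], [-0.007, -0.001, -1.0]]
force: [0.1, -0.9, -0.8]
finger_gap: 0.15
shift mm [-23.  -52.6  26.1] turn [-0.04  0.39 -1.37] tcp [ 0.7003 -0.1858  0.2759] force [ 0.1 -0.9 -0.8] gap 14.0 t 36.2 j6 -1.76
```

```bash
python3 -m pendant '-12 -28 8 0 0.3 -0.8 5;-12 -24 12 0 0 -0.7 5;0 0 0 0 0 0 5;0 0 0 0 0 0 5'; python3 - <<'E'
from h import *
plan([.6637,-.2351,.17],np.radians(-6.2))
p=snapshot("wrist");cv2.imwrite("pics/w13.png",p["frame"])
import pickle;pickle.dump(p,open("p10.pkl","wb"))
E
```

```text
time_s: 36.7
tool_pos: [0.7171, -0.246, 0.2613]
orientation: [[-0.994, 0.11, 0.005], [0.11, 0.994, -0.003], [-0.006, -0.002, -1.0]]
force: [0.1, 1.2, -1.1]
finger_gap: 0.15
shift mm [54.8  5.1 91. ] turn [-0.12  0.33 -0.11] tcp [ 0.7171 -0.246   0.2613] force [ 0.1  1.2 -1.1] gap 13.9 t 36.7 j6 -1.85
```

View pics/w13.png

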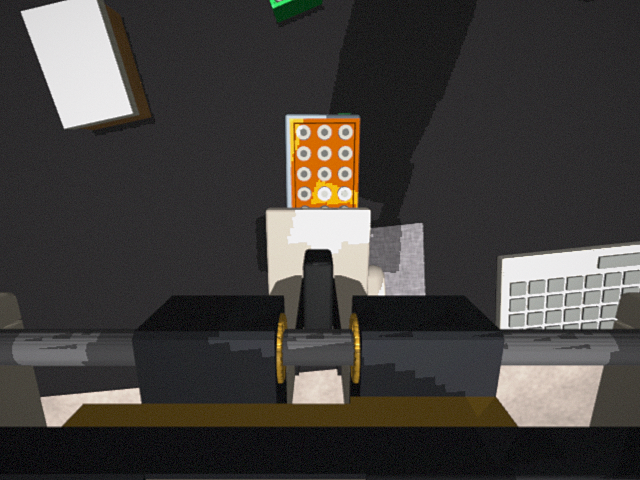

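```bash
python3 -c "
from h import *
import pickle;p=pickle.load(open('p10.pkl','rb'));t,R,s=tcp()
a,b=[w(p,c,t[2]-.004) for c in [(267,209),(371,209)]]
m=(a+b)/2;d=b-a;y=np.arctan2(-d[0],d[1]);print(np.degrees(y),np.linalg.norm(d),m+.042*np.array([np.cos(y),np.sin(y),0]),t)
plan([.6637,-.2351,.18],np.radians(-6.2))"
```

```text
-6.264566281513295 0.05249144140793562 [ 0.71695392 -0.24510707  0.25721596] [ 0.71709317 -0.24592784  0.26121596]
shift mm [54.7  5.1 80.9] turn [-0.12  0.32 -0.09] tcp [ 0.7171 -0.2459  0.2612] force [-0.4  0.8  0.2] gap 13.8 t 36.75 j6 -1.85
```

```bash
python3 -m pendant '27 2.5 20 0 0.3 0 5;27 2.5 25 0 0 0 5;0 0 25 0 0 0 5;0 0 8 0 0 0 5;0 0 0 0 0 0 5;0 0 0 0 0 0 5'; python3 -c "
from h import *
plan([.6637,-.2351,.1657],np.radians(-6.2))"
```

```text
time_s: 37.5
tool_pos: [0.6641, -0.2301, 0.188]
orientation: [[-0.994, 0.105, 0.007], [0.105, 0.994, -0.005], [-0.008, -0.004, -1.0]]
force: [-0.0, 0.3, 0.3]
finger_gap: 0.15
shift mm [ 0.1 -4.9 22.3] turn [-0.22  0.45  0.18] tcp [ 0.6641 -0.2301  0.188 ] force [-0.   0.3  0.3] gap 13.9 t 37.5 j6 -1.86
```

```bash
python3 -m pendant '-0.5 -5 8 -0.2 0.5 0.2 5;0 0 4 0 0.2 0 5;0 0 0 0 0 0 5;0 0 0 0 0 0 5'; python3 -c "
from h import *
plan([.6637,-.2351,.1657],np.radians(-6.2))"
```

```text
time_s: 38.0
tool_pos: [0.6648, -0.2359, 0.1763]
orientation: [[-0.994, 0.109, -0.004], [0.109, 0.994, -0.0], [0.004, -0.001, -1.0]]
force: [-0.3, -0.0, -1.1]
finger_gap: 0.145
shift mm [ 1.2  0.7 10.6] turn [-0.04 -0.21 -0.04] tcp [ 0.6648 -0.2359  0.1763] force [-0.3 -0.  -1.1] gap 13.5 t 38.0 j6 -1.87
```

```bash
python3 -m pendant '1.2 0.7 6 0 0 0 5;0 0 3 0 0 0 5;0 0 0 0 0 0 5'; python3 -m pendant '0 0 2 0 0 0 5;0 0 0 0 0 0 5'
```

```text
time_s: 38.38
tool_pos: [0.6635, -0.2349, 0.1666]
orientation: [[-0.994, 0.109, -0.004], [0.109, 0.994, -0.0], [0.004, -0.001, -1.0]]
force: [0.6, -0.0, -0.5]
finger_gap: 0.149
time_s: 38.62
tool_pos: [0.6638, -0.235, 0.1655]
orientation: [[-0.994, 0.109, -0.003], [0.109, 0.994, -0.001], [0.003, -0.001, -1.0]]
force: [-1.1, -0.1, 1.3]
finger_gap: 0.15
```

```bash
python3 -m pendant '0 0 0 0 0 0 18;0 0 0 0 0 0 25;0 0 0 0 0 0 35;0 0 0 0 0 0 45;0 0 0 0 0 0 45'; python3 -m pendant '0 0 -30 0 0 0 45;0 0 -50 0 0 0 45;-35 0 -40 0 0 0 60;-35 0 -10 0 0 0 60;0 0 0 0 0 0 60;0 0 0 0 0 0 60'; python3 - <<'E'
from h import *
plan([.65,.005,.2],np.radians(-6))
p=snapshot("wrist");cv2.imwrite("pics/w14.png",p["frame"]);zoom(p,[.663,-.235,.16],"pics/w14z.png",4,140,140)
cv2.imwrite("pics/scene14.png",snapshot("scene")["frame"][130:310,130:320].repeat(3,0).repeat(3,1))
E
```

```text
time_s: 39.25
tool_pos: [0.6638, -0.2351, 0.1653]
orientation: [[-0.994, 0.109, -0.003], [0.109, 0.994, -0.001], [0.003, -0.001, -1.0]]
force: [-0.2, 0.5, 0.2]
finger_gap: 0.474
time_s: 40.0
tool_pos: [0.734, -0.2425, 0.2978]
orientation: [[-0.994, 0.109, -0.005], [0.109, 0.994, 0.0], [0.005, -0.0, -1.0]]
force: [-0.9, -0.0, 0.2]
finger_gap: 0.645
shift mm [110.  236.9  98.3] turn [-0.01 -0.29 -0.26] tcp [ 0.734  -0.2425  0.2978] force [-0.9 -0.   0.2] gap 60.0 t 40.0 j6 -1.84
origin (247, 83)
```

View pics/w14z.png

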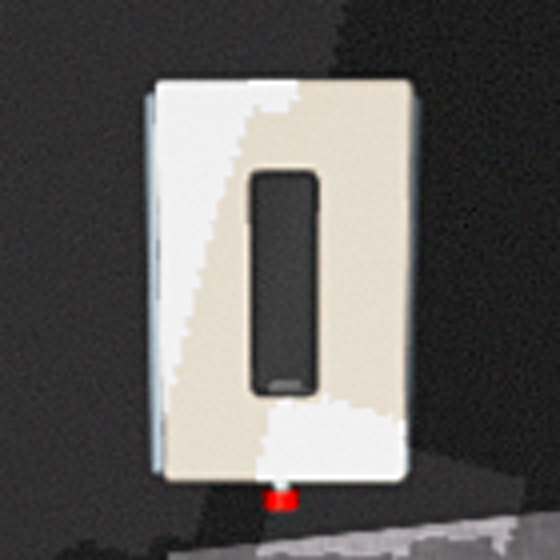

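View pics/scene14.png

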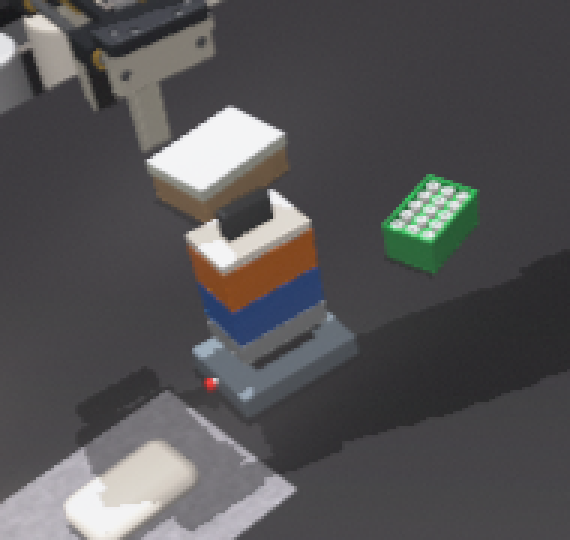

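The zoom shows the cover square on the stack: corners (155,80), (413,80), (164,482), (407,480). The scene view shows the whole stack aligned, with the lift down.

```bash
python3 -c "
from h import *
lastquad([(155,80),(413,80),(164,482),(407,480)],.1615)
sign_off()"
```

```text
0.1615 [ 0.6639 -0.2349] [np.float64(53.9), np.float64(54.4), np.float64(84.0), np.float64(83.5)] yaw [-6.2, -5.8] [-6.3, -5.8]
the job is handed in; nothing more can be done
```

The sample lift is loaded: the carrier is latched down, with the blue rack, the orange rack and the cover stacked on it in that order. I handed it in at about 40 s of the 120 s allowed; `sign_off()` gives no verdict.

- **Latch:** I set the carrier on the plate and pushed to the hard stop (about 26 N). I then eased off; the spring force was gone and the carrier stayed down. In the wrist picture its size matched the latched height. I did not read the lift joint itself.
- **Alignment:** In the wrist camera after each placing, the measured centres of all four parts agree within about 1 mm. Each is about 1 to 1.5 mm from the lift centre, and all are square within about 0.5°. The camera calibration is good to about 2 mm.
- **Resting heights:** The measured size of each part matched its expected resting height. Each rack and the cover made contact at the expected level before release.
- **Re-grip:** My first grip on the orange rack was too high, so I opened and took it again lower. It was still standing on the bench at that point.
- **Position disagreement:** The overhead camera put the blue rack about 12 mm from where the wrist camera did. I used the wrist value, and the grasp worked.
- **Other objects:** I never went near the green rack, bottle or box. The last scene picture, cropped to the green rack and the box, shows nothing out of place. I took no new measurement of the three against the start, and that crop leaves out the bottle.

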